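# Free a stalled board from the power feeder

### The arm

A 7-joint arm with a two-finger parallel gripper is mounted at the origin on the work surface. World frame = base frame: x ahead of the robot, y to its left, z up, the work surface at z = 0. Lengths are in m, angles in rad, forces in N, time in s.
With the tool pointing down it reaches from about 0.35 to 0.9 m from the base axis. Payload 7.2 kg.
Tool frame: the origin (TCP) lies on the centre line of the jaws, within the pads' length; the fingertips stand 14 mm ahead of it and the grasp point (between the pads) lies 5 mm behind it; z points along the fingers, y is the direction in which the jaws open and shut (so a half turn about z gives the same grasp; the last joint's range is limited). The gripper opens to 85 mm and grips with 20 to 120 N. Pads are 22 mm wide; open, the fingers measure 114 mm over their backs; the gripper's body (76 mm by 85 mm) begins 54 mm behind the grasp point. The pads swing forward as they close: fully open they stand 13 mm farther back than shut.
Start: joints at [-1.179, 0.411, -0.013, 1.596, 0.006, 1.134, -0.082], TCP at [0.277, 0.56, 0.245] pointing down, gripper open.
Joint ranges: [-2.95, 2.95], [-0.29, 1.99], [-1.47, 1.44], [0.14, 2.54], [-1.03, 4.17], [0.13, 1.85], [-2.86, 2.86]. Speed limits (rad/s): [2.39, 2.39, 3.01, 3.01, 3.14, 3.14, 3.14].

### API

Orientations are given as [roll, pitch, yaw] about the fixed x, y, z axes, in that order (R = Rz(yaw) Ry(pitch) Rx(roll)).
In Python, from bench import manip gives the robot as it stands.
- The arm moves only by the shell command python3 -m handwheel 'ROWS'. ROWS is JSON, a list of rows, each an object of numbers: "dx", "dy", "dz": the shift along the tool's x, y, z in units of 60 mm (1.0 is 60 mm); "wx", "wy", "wz": the turn, a rotation vector about the tool's x, y, z in units of 6 degrees (1.0 is 6 degrees); "grip": the closure, from -1 (fully open) to 1 (shut), so that 0 is half open. A call has 1 to 5 rows; each row is the pose to reach, as a shift and turn from the pose commanded when the call began, along the tool's axes at that moment; what a row does not reach only later rows make up. A row lasts 1/8 s, in which the tool goes at most 62.5 mm and 10.7 degrees, less where a joint would pass 70% of its speed; a pose out of reach is approached as far as the arm can. A call with a gripper value outside its range is refused whole. The fingers move at their own pace and stop on an object; the grip force is fixed at half the most. Time passes only in rows, so rows that repeat a pose let the fingers close. It gives the time, the measured TCP pose, the force and the opening at its end, in the units of the state.
- manip.sense(): the state, without advancing time (a new reading comes with each control period).
- manip.grab_frame(name): name is "side" or "top" or "wrist"; returns the picture (420x560x3 uint8, red, green, blue); there is no depth.
- manip.get_calibration(name): a dict with "fov_y" (degrees; the focal length in pixels is half the picture's height over the tangent of half this angle, whatever the lens; pixels are square), "cx", "cy" (the principal point, pixels), "world_from_camera" (4x4, takes a point from camera to world coordinates); the wrist camera has in their place "T_tool_cam" (4x4, takes a point from camera to tool coordinates, whose origin is the TCP and whose axes are the flange's). Camera axes: x right, y up, looking along -z (the intrinsics and any distortion apply to the point x, -y, -z); pixel columns grow to the right and rows downward; lengths in m; the calibration is good to about 2 mm. The wrist camera is an equidistant fisheye: a pixel r from the principal point sees the ray r / f radians off the axis. A picture is of the moment at which its call begins: read the wrist's pose just before it. get_calibration takes no time and is no camera call.
- manip.job_done(): hands the job in, once; it reports no verdict.
The state is a dict: "clock": time; "q": joint angles; "joint_velocities": joint speeds; "joint_torque": joint torques, N m; "eef_pos": TCP position; "ee_rot": TCP orientation; "contact_force": force on the tool from outside, world axes, zero at the start; "ft_torque": the same for the moment, N m; "width": finger opening in m.
Only numpy, scipy, OpenCV 4.12 (cv2) and the standard library are available. Lean on these libraries where they do the work, as an engineer would, in place of code of your own. Each camera call takes 0.05 s, during which the arm holds its last target.

### The job

A board has stalled under the power feeder on the router table: first put the feed gearbox in neutral by pulling its push-pull shift rod out to the middle click, and only then draw the board out by its exposed end, flat along the table, until it is completely clear of the feeder, and let go of it there. Then take the board again by its middle and lower it, without dropping it, flat on top of the board in the plywood stock tray, between the tray's walls. Leave the rod in neutral and do not disturb the tools lying about.

Things in the scene. Friction and masses are not known exactly. Their poses are not given: they have to be found in the camera images.
- gear_rod (a joint): feeder gearbox's push-pull shift rod, in m, growing as it is pulled out along the feeder's -x (towards the robot): 0 = fully in (low speed, as found), 0.022 = middle click (neutral), 0.044 = fully out (high speed). Sprung detent: about 8 N to leave any click; let go within 8 mm of a click it snaps there
- knob (a point): centre of the black cylindrical knob, 32 mm in diameter, 29 mm long, on the end of the horizontal 12 mm shift rod; moves with the rod, 162 mm above the table, 52 mm in front (-x) of the gearbox's cover plate when fully in. Gearbox top 194 mm above the table; all is free in front of, beside and above the knob. Axes as the feeder's
- feeder: fixed power feeder. Origin on the table top on the feed line; x from the knob towards the fence, y along the feed line, z up. Its wheel hood spans x -70 to +22, y -100 to +100 mm, from 54 mm up, gearbox and motor above; two sprung rollers press lightly on the board and turn freely (drag under 10 N). Fence 72 mm high, face at x +31, y -75 to +225 mm. The board comes out on -y, where all is free
- board_center (a point): centre of the loose stalled hardwood board, 50 mm wide (x), 320 mm long (y), 22 mm thick (z), about 0.24 kg, flat on the table on the feed line (centre 11 mm up); its -y end sticks out 90 to 110 mm from the hood on the feeder's -y side. Axes: x across the board, y along it, z up
- tray: fixed plywood stock tray, long axis y; origin on the table top under its centre. Inside 74 mm (x) by 356 mm (y), walls 12 mm thick, tops 58 mm up; each long wall has a hand gap, y -65 to +65 mm, down to the 12 mm floor. A like board is fixed in it, top 34 mm above the table; the stalled board goes flat on that one, along the tray (its centre then 45 mm up)
- push_stick: loose plywood push stick, 12 mm thick, leave alone; origin at its underside
- push_block: loose grey push block with black bridge handle, 160 by 80 mm, 95 mm high, leave alone; origin at its underside
- square: loose steel combination square, 200 mm blade, leave alone; origin at its underside
- clamp: loose F-clamp lying flat, 260 mm long, leave alone; origin at its underside
- caliper: loose steel caliper lying flat, 220 mm long, leave alone; origin at its underside
- pencil: loose flat carpenter's pencil, 165 mm long, leave alone; origin at its underside
- ear_defenders: loose black ear defenders, 180 mm wide, 72 mm high, leave alone; origin at their underside

How it is judged:
By the outcome, as a careful person would: the job done as asked, in the order asked, and still so for the second after the job is handed in, with the robot touching nothing.
It also fails if it takes over 64 s, if anything falls off the work surface, if the arm or the gripper's body presses on something with over 40 N, if the wrist force passes 120 N, or if a joint passes its speed limit or range.

## Working session

There is one attempt and no reset: what is moved stays moved. The work goes in short steps, Python scripts to look and compute and a shell command to move; the robot and the scene stay as the last step left them, time stands still between calls to the robot, and variables do not carry over. Pictures are saved under pics/ and viewed, and the job is handed in when it is done.

```bash
mkdir -p pics; ls
python3 - <<'E'
from bench import manip
import cv2,json
print(manip.sense())
for n in ["side","top","wrist"]:
    c=manip.get_calibration(n); print(n,c)
    im=manip.grab_frame(n); cv2.imwrite(f"pics/{n}0.png",im[:,:,::-1])
E
```

```text
pics
{'clock': 0.0, 'q': array([-1.17921091,  0.4118784 , -0.01270117,  1.59704447,  0.0056029 ,
        1.13427651, -0.08217054]), 'joint_velocities': array([-0.00076921,  0.00054522,  0.00076419, -0.00111921, -0.00220925,
       -0.00252228, -0.00118513]), 'joint_torque': array([-1.11351063e-03, -6.00608897e+01,  6.81745838e-01, -2.99432856e+01,
        1.38014296e-02,  1.01741889e-02, -6.87350465e-06]), 'eef_pos': array([0.27718305, 0.55965529, 0.24446633]), 'ee_rot': array([-3.14002599e+00,  1.18198976e-04,  2.68185271e+00]), 'contact_force': array([-0.09884972,  0.71216514,  0.28123293]), 'ft_torque': array([ 0.02155407,  0.02663079, -0.00141693]), 'width': 0.08582547179275266}
side {'fov_y': 42.14717838121985, 'cx': 281.64074728825415, 'cy': 200.28912186521976, 'world_from_camera': array([[ 9.39209152e-01,  1.64863993e-01, -3.01174421e-01,
         5.80431020e-04],
       [-3.43161761e-01,  4.79435213e-01, -8.07701605e-01,
        -1.51981722e+00],
       [ 1.12327110e-02,  8.61952284e-01,  5.06864958e-01,
         1.08899218e+00],
       [ 0.00000000e+00,  0.00000000e+00,  0.00000000e+00,
         1.00000000e+00]])}
top {'fov_y': 47.78415689015275, 'cx': 280.7916177908572, 'cy': 205.59355541960323, 'world_from_camera': array([[ 0.01994736,  0.98678154, -0.1608238 ,  0.33932153],
       [-0.99974754,  0.02135045,  0.00700084,  0.02875767],
       [ 0.01034196,  0.16064355,  0.9869583 ,  1.46644742],
       [ 0.        ,  0.        ,  0.        ,  1.        ]])}
wrist {'fov_y': 65.70646984690485, 'cx': 281.8892625305111, 'cy': 207.87765439128788, 'T_tool_cam': array([[-1.20568571e-03,  9.47599932e-01,  3.19457220e-01,
         8.16633643e-02],
       [ 9.99999171e-01,  9.98227155e-04,  8.13144017e-04,
         1.02525428e-03],
       [ 4.51644344e-04,  3.19457935e-01, -9.47600350e-01,
        -1.28591381e-01],
       [ 0.00000000e+00,  0.00000000e+00,  0.00000000e+00,
         1.00000000e+00]])}
```

View pics/side0.png

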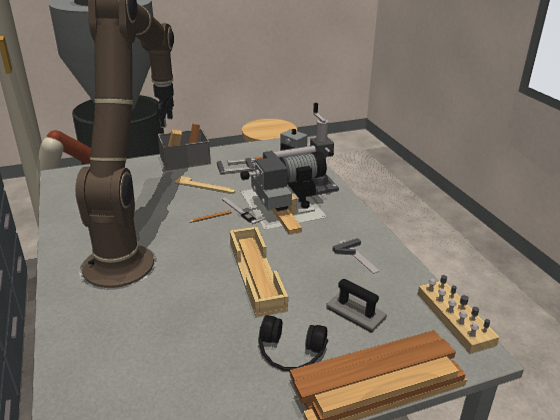

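View pics/top0.png

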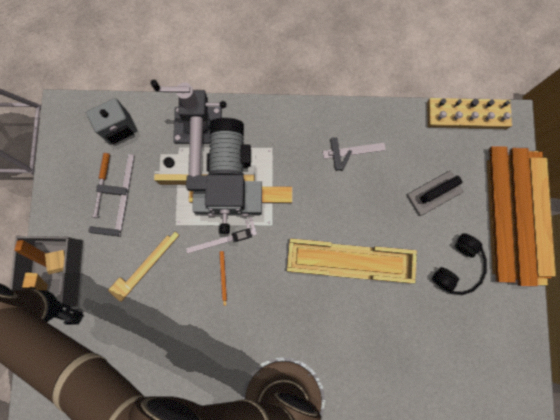

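View pics/wrist0.png

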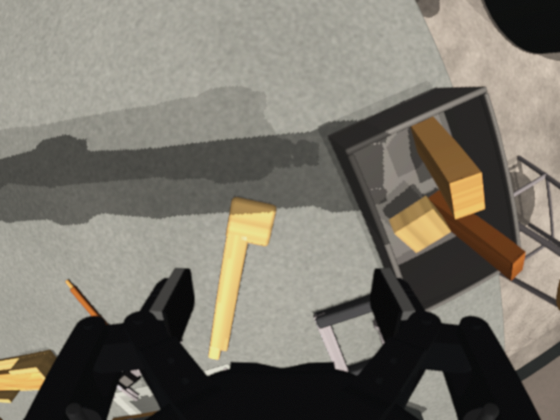

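The top view has +x up and -y to the right. The feeder sits around (225,190), the knob at (224,229), the board's end at (292,195) and the tray at (350,262). I'll enlarge these.

Run:
```python
import cv2
im=cv2.imread("pics/top0.png")
def crop(a,n,r0,r1,c0,c1,k):
    c=cv2.resize(a[r0:r1,c0:c1],None,fx=k,fy=k,interpolation=cv2.INTER_CUBIC); 
    for v in range((c0+9)//10*10,c1,10):
        cv2.line(c,((v-c0)*k,0),((v-c0)*k,6 if v%50 else 14),(0,0,255),1)
    for v in range((r0+9)//10*10,r1,10):
        cv2.line(c,(0,(v-r0)*k),(6 if v%50 else 14,(v-r0)*k),(0,0,255),1)
    cv2.imwrite("pics/"+n,c)
crop(im,"t_feed.png",140,260,150,310,5)
crop(im,"t_tray.png",225,295,275,425,5)
s=cv2.imread("pics/side0.png")
crop(s,"s_feed.png",130,240,200,340,5)
crop(s,"s_tray.png",220,320,220,300,6)
```

```text
(no output)
```

View pics/t_feed.png

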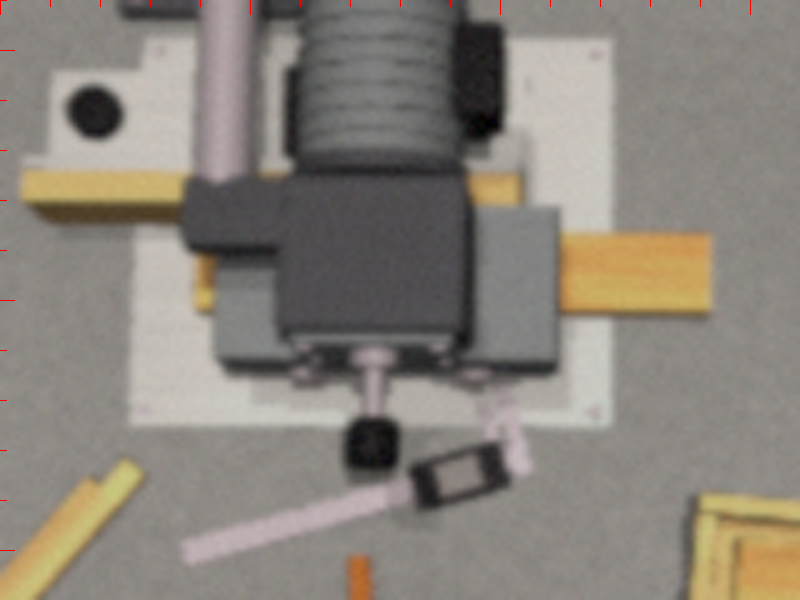

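View pics/t_tray.png

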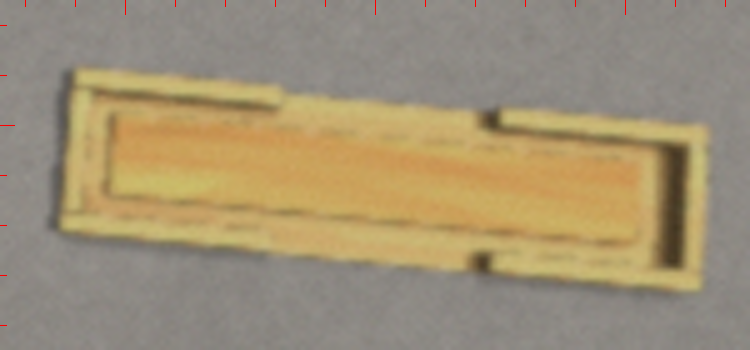

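View pics/s_feed.png

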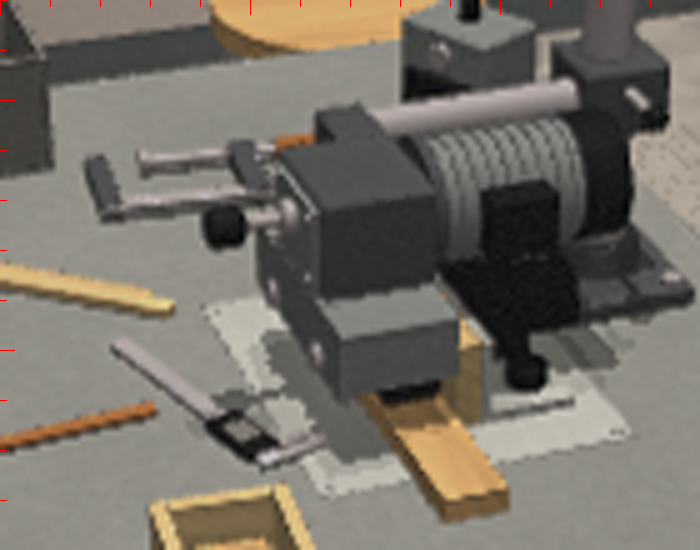

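View pics/s_tray.png

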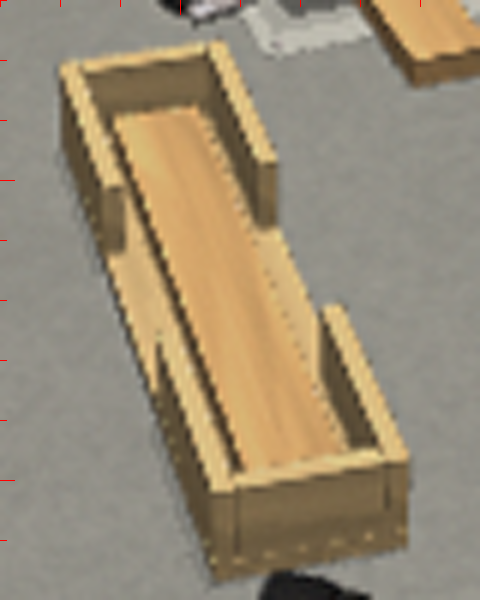

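```bash
cat > h.py <<'E'
import numpy as np, cv2
from bench import manip
from scipy.spatial.transform import Rotation as R
def ray(name,u,v):
    c=manip.get_calibration(name); f=210/np.tan(np.radians(c["fov_y"]/2))
    T=c["world_from_camera"]
    d=np.array([(u-c["cx"])/f,-(v-c["cy"])/f,-1.]); return T[:3,3],T[:3,:3]@d
def at(name,u,v,z):
    o,d=ray(name,u,v); return o+d*(z-o[2])/d[2]
def proj(name,p):
    c=manip.get_calibration(name); f=210/np.tan(np.radians(c["fov_y"]/2)); T=c["world_from_camera"]
    x=T[:3,:3].T@(np.asarray(p)-T[:3,3]); return np.array([c["cx"]+f*x[0]/-x[2],c["cy"]-f*x[1]/-x[2]])
def wproj(p,s=None):
    s=s or manip.sense(); c=manip.get_calibration("wrist"); f=210/np.tan(np.radians(c["fov_y"]/2))
    Rt=R.from_euler("xyz",s["ee_rot"]).as_matrix(); T=c["T_tool_cam"]
    t=Rt.T@(np.asarray(p)-s["eef_pos"]); x=T[:3,:3].T@(t-T[:3,3]); x=np.array([x[0],-x[1],-x[2]])
    th=np.arctan2(np.hypot(x[0],x[1]),x[2]); r=f*th/np.hypot(x[0],x[1]); return np.array([c["cx"]+r*x[0],c["cy"]+r*x[1]])
def wat(u,v,z,s):
    c=manip.get_calibration("wrist"); f=210/np.tan(np.radians(c["fov_y"]/2))
    a=np.array([u-c["cx"],v-c["cy"]]); r=np.hypot(*a); th=r/f
    x=np.array([np.sin(th)*a[0]/r,-np.sin(th)*a[1]/r,-np.cos(th)]); T=c["T_tool_cam"]
    Rt=R.from_euler("xyz",s["ee_rot"]).as_matrix()
    d=Rt@T[:3,:3]@x; o=Rt@T[:3,3]+s["eef_pos"]; return o+d*(z-o[2])/d[2]
def togo(pos,yaw,roll=np.pi,pitch=0,Rw=None):
    "row values needed from the current pose"
    s=manip.sense(); Rt=R.from_euler("xyz",s["ee_rot"])
    d=Rt.inv().apply(np.asarray(pos)-s["eef_pos"])/0.06
    W=Rw if Rw is not None else R.from_euler("xyz",[roll,pitch,yaw])
    w=np.degrees((Rt.inv()*W).as_rotvec())/6
    return d.round(3),w.round(3)
E
python3 - <<'E'
from h import *
np.set_printoptions(precision=4,suppress=True)
P=lambda u,v,z:(at("top",u,v,z))
print("knob",P(224.4,229,.170), "side",at("side",200+225/5,130+226/5,.162))
for u,v in [(292.4,186.8),(292.4,202.4),(262,186.8),(262,202.4)]: print("board",P(u,v,.022))
print("board side", at("side",200+450/5,130+518/5,0),at("side",200+508/5,130+508/5,0),at("side",200+508/5,130+490/5,.022),at("side",200+445/5,130+498/5,.022))
a=[P(u,v,.058) for u,v in [(290.6,239),(416.6,250.2),(415,283),(287,271)]]
print("tray",*a, np.mean(a,0)); 
for i in range(4): print(np.linalg.norm(a[i]-a[(i+1)%4]))
d=a[0]-a[1]; print(np.degrees(np.arctan2(d[1],d[0]))); d=a[3]-a[2]; print(np.degrees(np.arctan2(d[1],d[0])))
b=[P(u,v,.034) for u,v in [(297.4,247.4),(403,257),(402.2,273.4),(296.6,263.8)]]
print("tb",*b,np.mean(b,0))
# caliper points, pencil, stick
for u,v in [(150+185/5,140+553/5),(150+520/5,140+470/5),(150+490/5,140+390/5),(150+460/5,140+475/5)]: print("cal",P(u,v,.005))
# hood top corners
for u,v in [(150+558/5,140+362/5),(150+220/5,140+362/5),(150+558/5,140+208/5)]: print("hood",P(u,v,.1))
for u,v in [(150+465/5,140+335/5),(150+290/5,140+335/5)]: print("gb",P(u,v,.194))
for u,v in [(130+150,140+94)]: print(P(u,v,0))
E
```

```text
knob [0.4821 0.1731 0.17  ] side [0.4872 0.1697 0.162 ]
board [ 0.6346 -0.0164  0.022 ]
board [ 0.5855 -0.0172  0.022 ]
board [0.6326 0.078  0.022 ]
board [0.5834 0.0768 0.022 ]
board side [ 0.5953 -0.0147  0.    ] [ 0.6393 -0.0163  0.    ] [ 0.635  -0.0253  0.022 ] [ 0.589  -0.0203  0.022 ]
tray [ 0.4687 -0.0124  0.058 ] [ 0.4432 -0.3877  0.058 ] [ 0.3468 -0.3804  0.058 ] [ 0.3741 -0.0034  0.058 ] [ 0.4082 -0.196   0.058 ]
0.3761166318306271
0.09669506159758363
0.3780318057530361
0.09502143143921785
86.10849370677545
85.84983805469797
tb [ 0.446  -0.0341  0.034 ] [ 0.4236 -0.3531  0.034 ] [ 0.3746 -0.3496  0.034 ] [ 0.3967 -0.0324  0.034 ] [ 0.4102 -0.1923  0.034 ]
cal [0.4313 0.3035 0.005 ]
cal [0.4867 0.0994 0.005 ]
cal [0.5362 0.1195 0.005 ]
cal [0.4828 0.1364 0.005 ]
hood [0.5407 0.0745 0.1   ]
hood [0.5365 0.271  0.1   ]
hood [0.6323 0.077  0.1   ]
gb [0.5406 0.1223 0.194 ]
gb [0.5385 0.2172 0.194 ]
[0.4889 0.019  0.    ]
```

Run:
```python
from h import *
y=np.radians(181.2)
print(togo([.484,.173,.245],y))
s=manip.sense(); 
for p in [(.7,-.1,0)]: print(proj("top",p))
print(at("top",385,149,.005),at("top",325,153,.005),at("top",335,140,.02),at("top",342,170,.02), "pencil",at("top",222,252,0),at("top",225,302,0))
```

```text
(array([-5.948, -4.247,  0.   ]), array([-1.20e-02, -2.00e-03, -4.59e+00]))
[318.79752749 168.58452133]
[ 0.76769997 -0.31062472  0.005     ] [ 0.75014209 -0.1189638   0.005     ] [ 0.78912927 -0.14892784  0.02      ] [ 0.69216365 -0.1710401   0.02      ] pencil [0.42952322 0.19657631 0.        ] [0.27870789 0.18147881 0.        ]
```

```bash
python3 -m handwheel '[{"dx":-0.5,"dy":-0.35,"wz":-0.4,"grip":-1},{"dx":-1.2,"dy":-0.85,"wz":-1.0,"grip":-1},{"dx":-1.9,"dy":-1.35,"wz":-1.6,"grip":-1},{"dx":-2.6,"dy":-1.85,"wz":-2.2,"grip":-1},{"dx":-3.2,"dy":-2.28,"wz":-2.6,"grip":-1}]'
python3 - <<'E'
from h import *
print(togo([.484,.173,.235],np.radians(181.2)))
E
```

```text
(array([-5.948, -4.247,  0.167]), array([-1.20e-02, -2.00e-03, -4.59e+00]))schema error: expected keys dx, dy, dz, wx, wy, wz, grip
```

All the keys must be given in every row.

```bash
python3 -m handwheel '[{"dx":-0.5,"dy":-0.35,"dz":0,"wx":0,"wy":0,"wz":-0.4,"grip":-1},{"dx":-1.2,"dy":-0.85,"dz":0,"wx":0,"wy":0,"wz":-1.0,"grip":-1},{"dx":-1.9,"dy":-1.35,"dz":0,"wx":0,"wy":0,"wz":-1.6,"grip":-1},{"dx":-2.6,"dy":-1.85,"dz":0,"wx":0,"wy":0,"wz":-2.2,"grip":-1},{"dx":-3.2,"dy":-2.28,"dz":0,"wx":0,"wy":0,"wz":-2.6,"grip":-1}]'
python3 - <<'E'
from h import *
print(togo([.484,.173,.235],np.radians(181.2)))
E
```

```text
clock: 0.78
eef_pos: [0.3895, 0.3502, 0.2452]
ee_rot: [-3.141, 0.0, 2.955]
contact_force: [-0.4, 0.6, -0.7]
width: 0.0855
(array([-2.096, -2.61 ,  0.171]), array([-3.000e-03,  1.000e-03, -1.983e+00]))
```

```bash
python3 -m handwheel '[{"dx":-0.5,"dy":-0.6,"dz":0,"wx":0,"wy":0,"wz":-0.5,"grip":-1},{"dx":-1.0,"dy":-1.25,"dz":0,"wx":0,"wy":0,"wz":-1.0,"grip":-1},{"dx":-1.5,"dy":-1.9,"dz":0,"wx":0,"wy":0,"wz":-1.5,"grip":-1},{"dx":-1.95,"dy":-2.45,"dz":0,"wx":0,"wy":0,"wz":-2.0,"grip":-1},{"dx":-2.05,"dy":-2.56,"dz":0,"wx":0,"wy":0,"wz":-2.0,"grip":-1}]'
python3 - <<'E'
from h import *
s=manip.sense(); im=manip.grab_frame("wrist"); im2=manip.grab_frame("top"); im3=manip.grab_frame("side")
for n,i in (("wrist1",im),("top1",im2),("side1",im3)): cv2.imwrite(f"pics/{n}.png",i[:,:,::-1])
c=cv2.resize(im2[140:260,150:310,::-1],None,fx=5,fy=5,interpolation=cv2.INTER_CUBIC); cv2.imwrite("pics/t1c.png",c)
c=cv2.resize(im3[130:240,200:340,::-1],None,fx=5,fy=5,interpolation=cv2.INTER_CUBIC); cv2.imwrite("pics/s1c.png",c)
print(s["eef_pos"],s["ee_rot"],togo([.484,.173,.245],np.radians(181.2)))
print(wproj([.484,.173,.162],s),wproj([.4695,.173,.162],s))
E
```

```text
clock: 1.4
eef_pos: [0.4821, 0.1752, 0.2452]
ee_rot: [-3.141, 0.0, -3.124]
contact_force: [-0.5, 0.3, -1.0]
width: 0.0851
[0.48207853 0.17523377 0.24524507] [-3.14060400e+00  2.51434524e-04 -3.12414571e+00] (array([-0.054, -0.101,  0.002]), array([ 0.003, -0.005,  0.004]))
[278.05675682 223.79021798] [278.31801076 204.06887013]
```

View pics/wrist1.png

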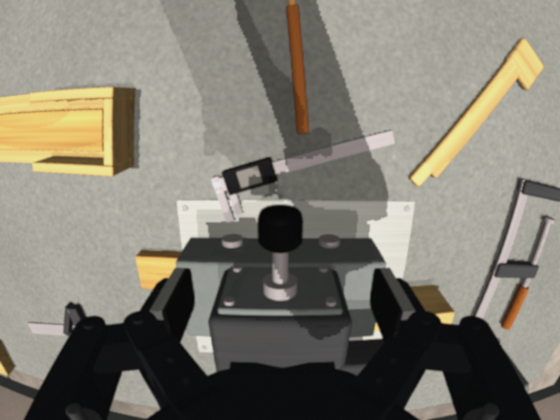

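View pics/s1c.png

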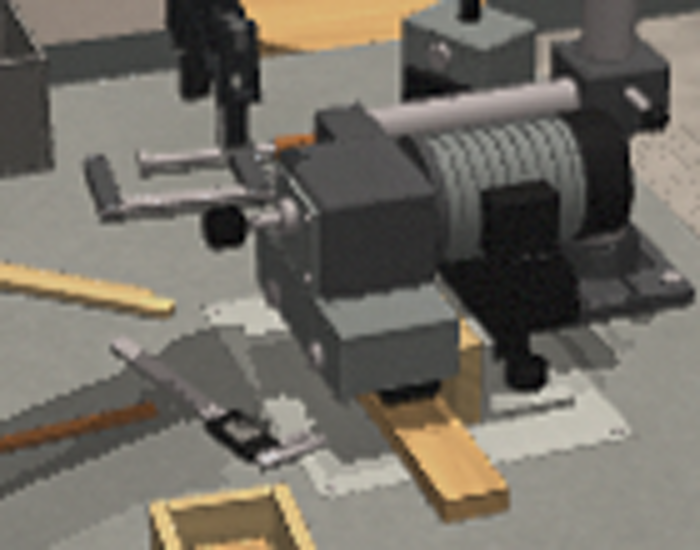

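Run:
```python
from h import *
im=cv2.imread("pics/wrist1.png"); c=cv2.resize(im[185:325,210:350],None,fx=4,fy=4,interpolation=cv2.INTER_CUBIC)
cv2.imwrite("pics/w1c.png",c)
s=manip.sense()
for p in [(.4695,.173,.146),(.4985,.173,.178),(.4695,.173,.178),(.484,.157,.162),(.484,.189,.162),(.536,.173,.162)]: print(p,wproj(p,s))
```

```text
(0.4695, 0.173, 0.146) [273.32932769 199.29380752]
(0.4985, 0.173, 0.178) [271.66022145 254.56251544]
(0.4695, 0.173, 0.178) [272.04817818 213.98811462]
(0.484, 0.157, 0.162) [249.76469062 225.29879081]
(0.484, 0.189, 0.162) [295.32244065 226.21193108]
(0.536, 0.173, 0.162) [271.94718054 288.49811792]
```

View pics/w1c.png

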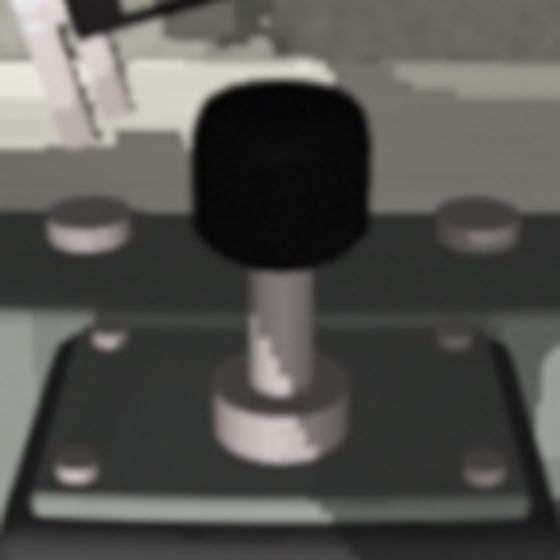

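Run:
```python
from h import *
s=manip.sense(); im=manip.grab_frame("wrist"); cv2.imwrite("pics/w2.png",im[:,:,::-1])
c=cv2.resize(im[185:325,210:350,::-1],None,fx=4,fy=4,interpolation=cv2.INTER_CUBIC); cv2.imwrite("pics/w2c.png",c)
print(s["eef_pos"],s["ee_rot"],togo([.484,.174,.157],np.radians(181.2)),wproj((.484,.174,.162),s),wproj((.4985,.174,.178),s))
```

```text
[0.48060346 0.17898334 0.24511983] [ 3.14128295e+00 -5.21784032e-04 -3.12019779e+00] (array([-0.06 , -0.097,  1.469]), array([ 0.005, -0.006,  0.019])) [273.93597908 225.81158414] [273.14855787 254.59265603]
```

View pics/w2c.png

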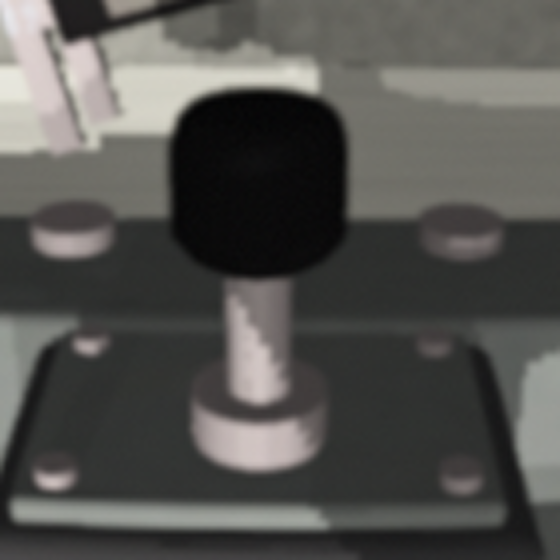

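```bash
python3 -m handwheel '[{"dx":-0.05,"dy":-0.08,"dz":0.2,"wx":0,"wy":0,"wz":0,"grip":-1},{"dx":-0.05,"dy":-0.08,"dz":0.6,"wx":0,"wy":0,"wz":0,"grip":-1},{"dx":-0.05,"dy":-0.08,"dz":1.0,"wx":0,"wy":0,"wz":0,"grip":-1},{"dx":-0.05,"dy":-0.08,"dz":1.35,"wx":0,"wy":0,"wz":0,"grip":-1},{"dx":-0.05,"dy":-0.08,"dz":1.47,"wx":0,"wy":0,"wz":0,"grip":-1}]'; python3 -m handwheel '[{"dx":0,"dy":0,"dz":0,"wx":0,"wy":0,"wz":0,"grip":-1},{"dx":0,"dy":0,"dz":0,"wx":0,"wy":0,"wz":0,"grip":-1}]'
python3 - <<'E'
from h import *
s=manip.sense(); im=manip.grab_frame("wrist"); cv2.imwrite("pics/w3.png",im[:,:,::-1])
print(s["eef_pos"],s["ee_rot"],togo([.4835,.1746,.157],np.radians(181.2)))
E
```

```text
clock: 2.22
eef_pos: [0.4828, 0.174, 0.1553]
ee_rot: [-3.141, -0.003, -3.118]
contact_force: [0.3, -0.2, 0.0]
width: 0.0854
clock: 2.48
eef_pos: [0.4844, 0.1741, 0.1577]
ee_rot: [3.141, 0.001, -3.119]
contact_force: [0.2, -1.1, 0.4]
width: 0.0857
[0.48442926 0.17406918 0.15773287] [ 3.14106645e+00  1.00931816e-03 -3.11940895e+00] (array([0.016, 0.01 , 0.014]), array([0.006, 0.012, 0.01 ]))
```

View pics/w3.png

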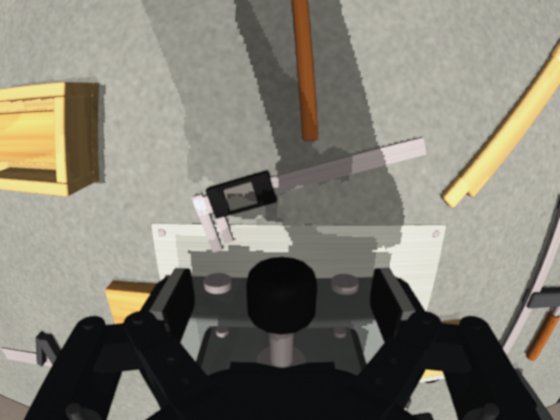

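The knob sits centred at u≈282, between the fingers at 192 and 370, so I can close on it.

```bash
python3 -m handwheel '[{"dx":0,"dy":0,"dz":0,"wx":0,"wy":0,"wz":0,"grip":1},{"dx":0,"dy":0,"dz":0,"wx":0,"wy":0,"wz":0,"grip":1},{"dx":0,"dy":0,"dz":0,"wx":0,"wy":0,"wz":0,"grip":1},{"dx":0,"dy":0,"dz":0,"wx":0,"wy":0,"wz":0,"grip":1},{"dx":0,"dy":0,"dz":0,"wx":0,"wy":0,"wz":0,"grip":1}]';python3 -m handwheel '[{"dx":0,"dy":0,"dz":0,"wx":0,"wy":0,"wz":0,"grip":1},{"dx":0,"dy":0,"dz":0,"wx":0,"wy":0,"wz":0,"grip":1},{"dx":0,"dy":0,"dz":0,"wx":0,"wy":0,"wz":0,"grip":1}]'
```

```text
clock: 3.15
eef_pos: [0.4841, 0.1737, 0.1575]
ee_rot: [3.141, 0.0, -3.12]
contact_force: [-1.4, -0.7, 6.3]
width: 0.0303
clock: 3.52
eef_pos: [0.4841, 0.1737, 0.1575]
ee_rot: [3.141, 0.0, -3.12]
contact_force: [-2.7, -1.5, 4.7]
width: 0.0298
```

```bash
python3 -m handwheel '[{"dx":0.08,"dy":0,"dz":0,"wx":0,"wy":0,"wz":0,"grip":1},{"dx":0.16,"dy":0,"dz":0,"wx":0,"wy":0,"wz":0,"grip":1},{"dx":0.24,"dy":0,"dz":0,"wx":0,"wy":0,"wz":0,"grip":1},{"dx":0.32,"dy":0,"dz":0,"wx":0,"wy":0,"wz":0,"grip":1},{"dx":0.37,"dy":0,"dz":0,"wx":0,"wy":0,"wz":0,"grip":1}]';python3 -m handwheel '[{"dx":0,"dy":0,"dz":0,"wx":0,"wy":0,"wz":0,"grip":1},{"dx":0,"dy":0,"dz":0,"wx":0,"wy":0,"wz":0,"grip":1},{"dx":0,"dy":0,"dz":0,"wx":0,"wy":0,"wz":0,"grip":1}]'
python3 - <<'E'
from h import *
s=manip.sense(); im=manip.grab_frame("wrist"); cv2.imwrite("pics/w4.png",im[:,:,::-1])
im=manip.grab_frame("side"); cv2.imwrite("pics/s4.png",im[:,:,::-1])
c=cv2.resize(im[130:240,200:340,::-1],None,fx=5,fy=5,interpolation=cv2.INTER_CUBIC); cv2.imwrite("pics/s4c.png",c)
E
```

```text
clock: 4.15
eef_pos: [0.4618, 0.1734, 0.1576]
ee_rot: [3.141, 0.001, -3.119]
contact_force: [5.8, -0.1, -0.3]
width: 0.0301
clock: 4.53
eef_pos: [0.462, 0.1734, 0.1575]
ee_rot: [3.141, 0.0, -3.12]
contact_force: [0.2, -0.8, 7.7]
width: 0.0298
```

View pics/s4c.png

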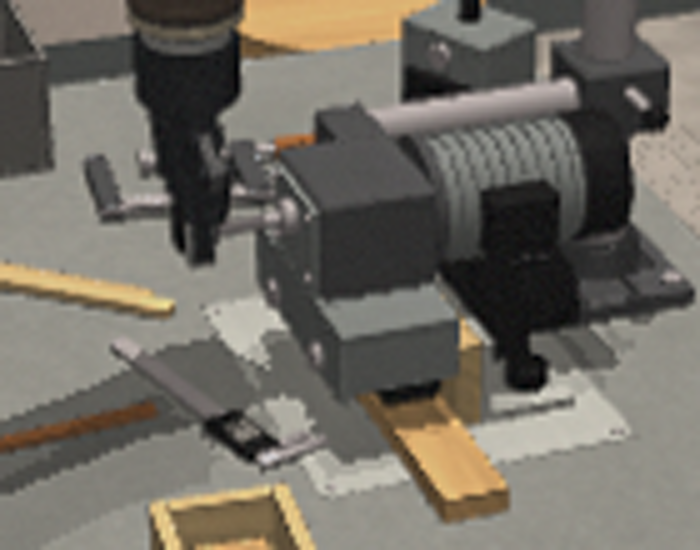

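View pics/w4.png

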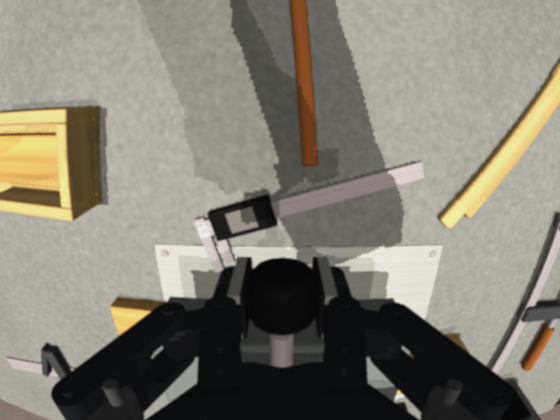

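The knob came with the jaws by 22.1 mm, and the force then fell to about 0, which puts it in the middle click. Next I release and rise straight up.

```bash
python3 -m handwheel '[{"dx":0,"dy":0,"dz":0,"wx":0,"wy":0,"wz":0,"grip":-1},{"dx":0,"dy":0,"dz":0,"wx":0,"wy":0,"wz":0,"grip":-1},{"dx":0,"dy":0,"dz":0,"wx":0,"wy":0,"wz":0,"grip":-1},{"dx":0,"dy":0,"dz":0,"wx":0,"wy":0,"wz":0,"grip":-1},{"dx":0,"dy":0,"dz":0,"wx":0,"wy":0,"wz":0,"grip":-1}]';python3 -m handwheel '[{"dx":0,"dy":0,"dz":-0.2,"wx":0,"wy":0,"wz":0,"grip":-1},{"dx":0,"dy":0,"dz":-0.7,"wx":0,"wy":0,"wz":0,"grip":-1},{"dx":0,"dy":0,"dz":-1.3,"wx":0,"wy":0,"wz":0,"grip":-1},{"dx":0,"dy":0,"dz":-1.5,"wx":0,"wy":0,"wz":0,"grip":-1},{"dx":0,"dy":0,"dz":-1.5,"wx":0,"wy":0,"wz":0,"grip":-1}]'
python3 - <<'E'
from h import *
s=manip.sense(); im=manip.grab_frame("wrist"); cv2.imwrite("pics/w5.png",im[:,:,::-1])
im=manip.grab_frame("side"); cv2.imwrite("pics/s5.png",im[:,:,::-1])
c=cv2.resize(im[130:240,200:340,::-1],None,fx=5,fy=5,interpolation=cv2.INTER_CUBIC); cv2.imwrite("pics/s5c.png",c)
print(s["eef_pos"]); print(wproj((.4615,.1742,.162),s),wproj((.4765,.1742,.178),s),"neutral; low:",wproj((.4985,.1746,.178),s))
print(togo([.609,-.006,.25],np.radians(91.2)))
E
```

```text
clock: 5.25
eef_pos: [0.4618, 0.1732, 0.157]
ee_rot: [-3.142, -0.0, -3.12]
contact_force: [-0.9, -0.2, -0.0]
width: 0.0854
clock: 5.88
eef_pos: [0.4621, 0.1734, 0.2479]
ee_rot: [3.141, 0.002, -3.12]
contact_force: [-0.9, 0.5, -0.7]
width: 0.0854
[0.4621276  0.17339572 0.24787734]
[282.23308831 218.97379443] [281.78756497 248.06327158] neutral; low: [281.712594   276.02698365]
(array([-2.395, -3.037, -0.063]), array([-1.200e-02, -5.000e-03,  1.501e+01]))
```

View pics/s5c.png

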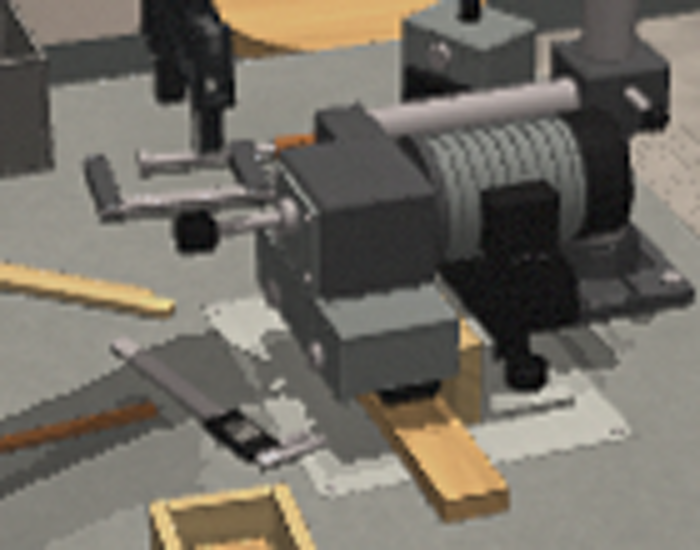

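View pics/w5.png

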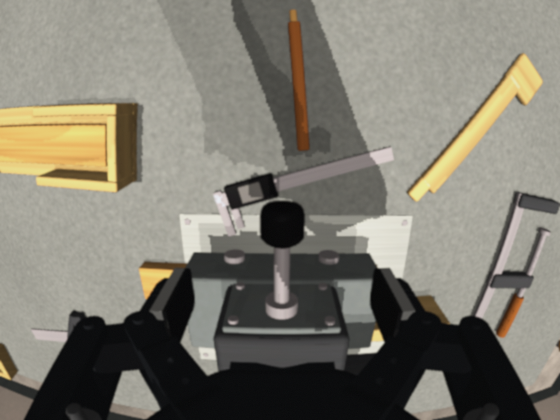

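```bash
python3 -m handwheel '[{"dx":-0.1,"dy":-0.5,"dz":0,"wx":0,"wy":0,"wz":1.2,"grip":-1},{"dx":-0.3,"dy":-1.2,"dz":0,"wx":0,"wy":0,"wz":2.7,"grip":-1},{"dx":-0.6,"dy":-1.9,"dz":0,"wx":0,"wy":0,"wz":4.2,"grip":-1},{"dx":-1.0,"dy":-2.5,"dz":0,"wx":0,"wy":0,"wz":5.8,"grip":-1},{"dx":-1.5,"dy":-3.0,"dz":0,"wx":0,"wy":0,"wz":7.5,"grip":-1}]'
python3 - <<'E'
from h import *
print(togo([.610,-.005,.15],np.radians(91.2)))
E
```

```text
clock: 6.6
eef_pos: [0.5556, -0.0065, 0.2458]
ee_rot: [-3.14, -0.001, 2.372]
contact_force: [0.5, 0.0, -0.0]
width: 0.0857
(array([-0.636,  0.652,  1.596]), array([-2.100e-02, -4.000e-03,  7.447e+00]))
```

```bash
python3 -m handwheel '[{"dx":-0.12,"dy":0.12,"dz":0.2,"wx":0,"wy":0,"wz":1.5,"grip":-1},{"dx":-0.3,"dy":0.3,"dz":0.6,"wx":0,"wy":0,"wz":3.1,"grip":-1},{"dx":-0.5,"dy":0.5,"dz":1.0,"wx":0,"wy":0,"wz":4.7,"grip":-1},{"dx":-0.64,"dy":0.65,"dz":1.3,"wx":0,"wy":0,"wz":6.3,"grip":-1},{"dx":-0.64,"dy":0.65,"dz":1.4,"wx":0,"wy":0,"wz":7.5,"grip":-1}]'; python3 -m handwheel '[{"dx":0,"dy":0,"dz":0,"wx":0,"wy":0,"wz":0,"grip":-1},{"dx":0,"dy":0,"dz":0,"wx":0,"wy":0,"wz":0,"grip":-1}]'
python3 - <<'E'
from h import *
s=manip.sense(); im=manip.grab_frame("wrist"); cv2.imwrite("pics/w6.png",im[:,:,::-1])
im=manip.grab_frame("side"); cv2.imwrite("pics/s6.png",im[:,:,::-1])
print(s["eef_pos"],s["ee_rot"])
for p in [(.634,-.017,.022),(.585,-.018,.022),(.6325,.05,.022),(.5835,.05,.022)]: print(wproj(p,s))
E
```

```text
clock: 7.22
eef_pos: [0.6096, -0.0031, 0.1599]
ee_rot: [-3.137, 0.001, 1.588]
contact_force: [-0.4, -0.0, 0.7]
width: 0.0852
clock: 7.48
eef_pos: [0.6102, -0.0032, 0.1627]
ee_rot: [-3.141, 0.0, 1.595]
contact_force: [0.3, -0.3, -0.4]
width: 0.0857
[ 0.61017277 -0.00316392  0.16269834] [-3.14076960e+00  2.95318008e-04  1.59546838e+00]
[307.73435661 214.6831602 ]
[252.18440664 214.51846558]
[309.48170016 138.50002416]
[250.37570503 137.18238028]
```

View pics/w6.png

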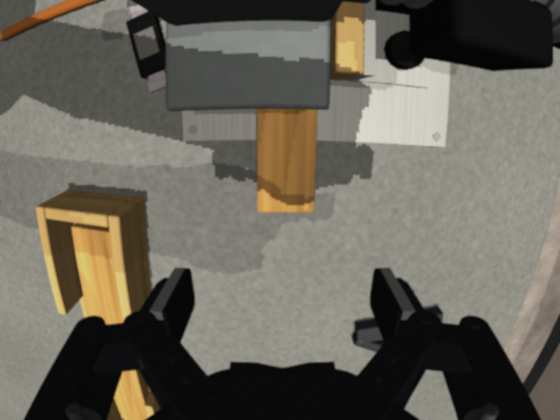

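View pics/s6.png

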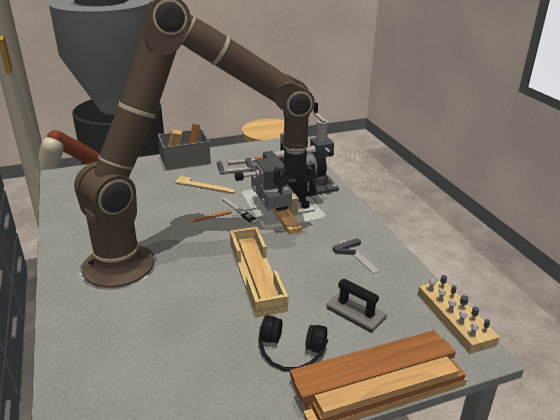

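Run:
```python
from h import *
s=manip.sense(); im=cv2.imread("pics/w6.png"); c=cv2.resize(im[95:230,220:360],None,fx=5,fy=5,interpolation=cv2.INTER_CUBIC); cv2.imwrite("pics/w6c.png",c)
im=manip.grab_frame("top"); cv2.imwrite("pics/top6.png",im[:,:,::-1])
print(s["eef_pos"],s["ee_rot"])
for u,v in [(314,213),(258,213),(316,110),(257,110)]: print(wat(u,v,.022,s))
```

```text
[ 0.61047075 -0.00319914  0.16332394] [ 3.14124288e+00 -1.41041300e-04  1.59440487e+00]
[ 0.63999224 -0.01553218  0.022     ]
[ 0.59055885 -0.01661244  0.022     ]
[0.63761023 0.07397775 0.022     ]
[0.58923861 0.07275724 0.022     ]
```

View pics/w6c.png

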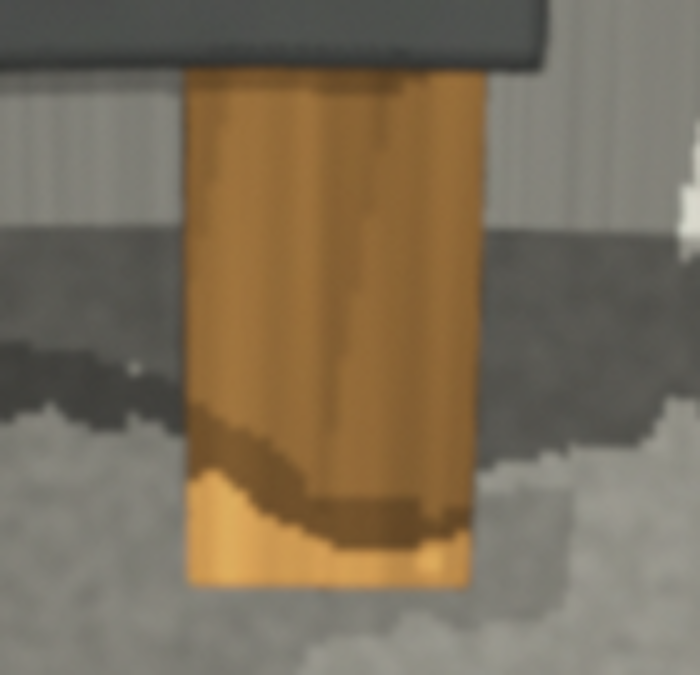

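```bash
python3 -m handwheel '[{"dx":0,"dy":0.05,"dz":0.3,"wx":0,"wy":0.5,"wz":0,"grip":-1},{"dx":0,"dy":0.05,"dz":0.9,"wx":0,"wy":1.0,"wz":0,"grip":-1},{"dx":0,"dy":0.05,"dz":1.5,"wx":0,"wy":1.5,"wz":0,"grip":-1},{"dx":0,"dy":0.05,"dz":1.9,"wx":0,"wy":1.5,"wz":0,"grip":-1},{"dx":0,"dy":0.05,"dz":2.1,"wx":0,"wy":1.5,"wz":0,"grip":-1}]'; python3 -m handwheel '[{"dx":0,"dy":0,"dz":0,"wx":0,"wy":0,"wz":0,"grip":-1},{"dx":0,"dy":0,"dz":0,"wx":0,"wy":0,"wz":0,"grip":-1}]'
python3 - <<'E'
from h import *
s=manip.sense(); im=manip.grab_frame("wrist"); cv2.imwrite("pics/w7.png",im[:,:,::-1])
print(s["eef_pos"],s["ee_rot"])
Rw=R.from_euler("xyz",[np.pi,0,np.radians(91.2)])*R.from_rotvec([0,np.radians(9),0])
print(togo([.6135,-.004,.019],0,Rw=Rw))
E
```

```text
clock: 8.25
eef_pos: [0.613, -0.0034, 0.0361]
ee_rot: [-3.14, -0.157, 1.593]
contact_force: [-0.4, -0.5, -0.3]
width: 0.085
clock: 8.5
eef_pos: [0.6143, -0.0028, 0.0383]
ee_rot: [3.14, -0.157, 1.594]
contact_force: [0.3, 0.1, 0.3]
width: 0.0855
[ 0.61429123 -0.00278533  0.03827134] [ 3.13972558 -0.15712959  1.59370301]
(array([-0.07 , -0.015,  0.315]), array([ 0.017, -0.   ,  0.018]))
```

View pics/w7.png

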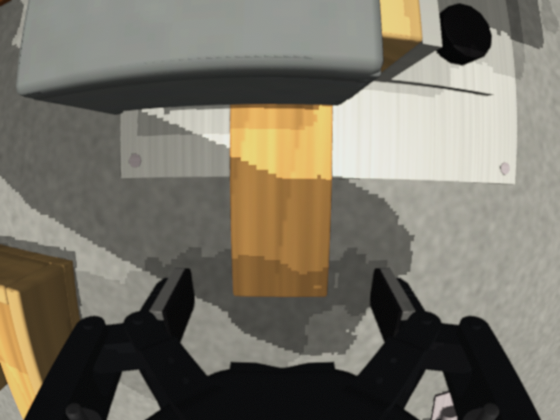

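Run:
```python
from h import *
s=manip.sense(); print(s["eef_pos"])
for u,v in [(233,296),(327,296)]: print(wat(u,v,.022,s))
Rw=R.from_euler("xyz",[np.pi,0,np.radians(91.2)])*R.from_rotvec([0,np.radians(9),0])
print(togo([.614,.002,.019],0,Rw=Rw))
```

```text
[ 0.61431326 -0.00279417  0.03834899]
[ 0.58953816 -0.01540157  0.022     ]
[ 0.63916254 -0.01435013  0.022     ]
(array([ 0.029, -0.004,  0.331]), array([ 0.017, -0.   ,  0.018]))
```

```bash
python3 -m handwheel '[{"dx":0.03,"dy":0,"dz":0.1,"wx":0,"wy":0,"wz":0,"grip":-1},{"dx":0.03,"dy":0,"dz":0.25,"wx":0,"wy":0,"wz":0,"grip":-1},{"dx":0.03,"dy":0,"dz":0.33,"wx":0,"wy":0,"wz":0,"grip":-1},{"dx":0.03,"dy":0,"dz":0.33,"wx":0,"wy":0,"wz":0,"grip":-1}]'; python3 -m handwheel '[{"dx":0,"dy":0,"dz":0,"wx":0,"wy":0,"wz":0,"grip":1},{"dx":0,"dy":0,"dz":0,"wx":0,"wy":0,"wz":0,"grip":1},{"dx":0,"dy":0,"dz":0,"wx":0,"wy":0,"wz":0,"grip":1},{"dx":0,"dy":0,"dz":0,"wx":0,"wy":0,"wz":0,"grip":1},{"dx":0,"dy":0,"dz":0,"wx":0,"wy":0,"wz":0,"grip":1}]'
python3 - <<'E'
from h import *
s=manip.sense(); im=manip.grab_frame("wrist"); cv2.imwrite("pics/w8.png",im[:,:,::-1])
print(manip.sense())
E
```

```text
clock: 9.05
eef_pos: [0.6129, 0.0019, 0.0171]
ee_rot: [-3.14, -0.157, 1.593]
contact_force: [0.1, 0.7, 0.3]
width: 0.0853
clock: 9.68
eef_pos: [0.6136, 0.0016, 0.0184]
ee_rot: [3.141, -0.157, 1.593]
contact_force: [-1.8, -0.3, 6.0]
width: 0.0486
{'clock': 9.725, 'q': array([-0.20948137,  0.687117  ,  0.30081084,  1.81036737, -0.52396398,
        0.74505404,  0.45129047]), 'joint_velocities': array([-2.23055776e-04,  1.18767327e-03, -2.21883496e-03,  8.20310891e-04,
       -7.18892390e-05, -1.53966564e-03,  5.37855858e-04]), 'joint_torque': array([-4.47646379e-01, -6.32608294e+01,  6.12909123e+00, -1.97606331e+01,
       -5.86404707e-01, -2.72055538e-01,  5.44685090e-02]), 'eef_pos': array([0.61352437, 0.00165085, 0.01835819]), 'ee_rot': array([ 3.14107712, -0.15718082,  1.59261591]), 'contact_force': array([-1.06228879, -0.19167674,  5.66122584]), 'ft_torque': array([-0.14070249,  0.47464717, -0.04013407]), 'width': 0.048123326938318126}
```

View pics/w8.png

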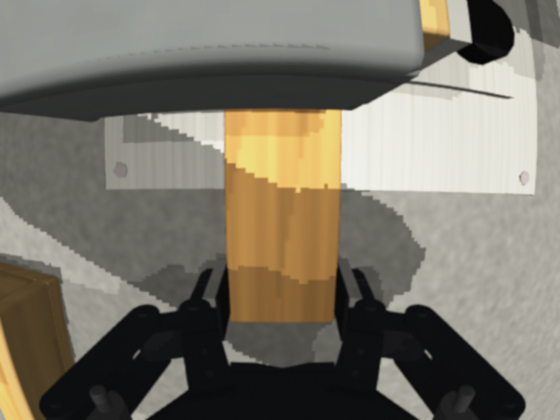

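```bash
python3 -m handwheel '[{"dx":-0.15,"dy":0,"dz":-0.024,"wx":0,"wy":0,"wz":0,"grip":1},{"dx":-0.4,"dy":0,"dz":-0.063,"wx":0,"wy":0,"wz":0,"grip":1},{"dx":-0.7,"dy":0,"dz":-0.111,"wx":0,"wy":0,"wz":0,"grip":1},{"dx":-0.9,"dy":0,"dz":-0.142,"wx":0,"wy":0,"wz":0,"grip":1},{"dx":-1.0,"dy":0,"dz":-0.158,"wx":0,"wy":0,"wz":0,"grip":1}]'
python3 - <<'E'
from h import *
s=manip.sense(); im=manip.grab_frame("wrist"); cv2.imwrite("pics/w9.png",im[:,:,::-1])
E
```

```text
clock: 10.35
eef_pos: [0.6149, -0.0545, 0.0184]
ee_rot: [-3.141, -0.163, 1.596]
contact_force: [-1.1, 12.2, 5.9]
width: 0.0484
```

View pics/w9.png

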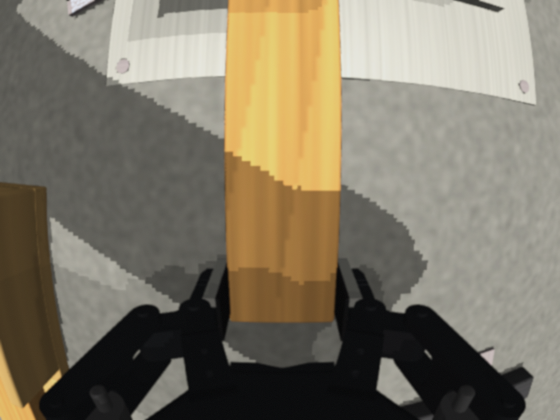

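The board follows without slip: its end stays at v≈322. The pull force is 12 N. I'll carry on.

```bash
python3 -m handwheel '[{"dx":-0.3,"dy":0,"dz":-0.047,"wx":0,"wy":0,"wz":0,"grip":1},{"dx":-0.8,"dy":0,"dz":-0.127,"wx":0,"wy":0,"wz":0,"grip":1},{"dx":-1.3,"dy":0,"dz":-0.206,"wx":0,"wy":0,"wz":0,"grip":1},{"dx":-1.7,"dy":0,"dz":-0.269,"wx":0,"wy":0,"wz":0,"grip":1},{"dx":-1.9,"dy":0,"dz":-0.301,"wx":0,"wy":0,"wz":0,"grip":1}]'; python3 -m handwheel '[{"dx":-0.3,"dy":0,"dz":-0.047,"wx":0,"wy":0,"wz":0,"grip":1},{"dx":-0.8,"dy":0,"dz":-0.127,"wx":0,"wy":0,"wz":0,"grip":1},{"dx":-1.3,"dy":0,"dz":-0.206,"wx":0,"wy":0,"wz":0,"grip":1},{"dx":-1.7,"dy":0,"dz":-0.269,"wx":0,"wy":0,"wz":0,"grip":1},{"dx":-1.8,"dy":0,"dz":-0.285,"wx":0,"wy":0,"wz":0,"grip":1}]';  python3 - <<'E'
from h import *
s=manip.sense(); print(s["contact_force"],s["eef_pos"]); im=manip.grab_frame("top"); cv2.imwrite("pics/t10.png",im[:,:,::-1])
E
```

```text
clock: 11.02
eef_pos: [0.6173, -0.1714, 0.0184]
ee_rot: [-3.141, -0.162, 1.596]
contact_force: [-2.7, 11.0, 8.3]
width: 0.0485
clock: 11.65
eef_pos: [0.6198, -0.2838, 0.0184]
ee_rot: [3.141, -0.159, 1.592]
contact_force: [-2.0, 8.8, 10.0]
width: 0.0482
[-1.96344978  8.84289805 10.03561919] [ 0.61981898 -0.28378908  0.01838328]
```

View pics/t10.png

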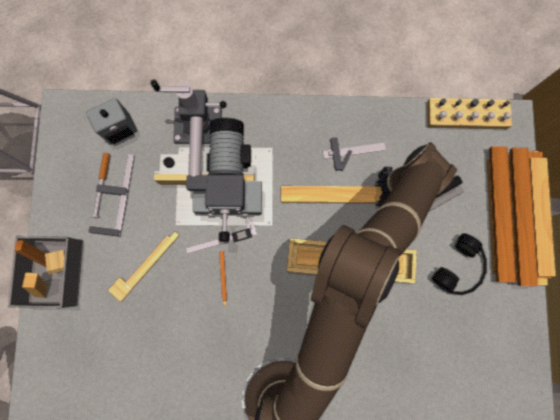

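```bash
python3 -m handwheel '[{"dx":0,"dy":0,"dz":0,"wx":0,"wy":0,"wz":0,"grip":-1},{"dx":0,"dy":0,"dz":0,"wx":0,"wy":0,"wz":0,"grip":-1},{"dx":0,"dy":0,"dz":0,"wx":0,"wy":0,"wz":0,"grip":-1},{"dx":0,"dy":0,"dz":0,"wx":0,"wy":0,"wz":0,"grip":-1},{"dx":0,"dy":0,"dz":0,"wx":0,"wy":0,"wz":0,"grip":-1}]'
python3 - <<'E'
from h import *
print(togo([.617,-.141,.13],np.radians(91.2)))
E
```

```text
clock: 12.32
eef_pos: [0.6196, -0.2836, 0.0177]
ee_rot: [-3.142, -0.157, 1.593]
contact_force: [-0.6, -0.5, -0.4]
width: 0.0855
(array([ 2.64 ,  0.008, -1.476]), array([-1.0e-03, -1.5e+00,  1.0e-02]))
```

```bash
python3 -m handwheel '[{"dx":0.06,"dy":0,"dz":-0.4,"wx":0,"wy":0,"wz":0,"grip":-1},{"dx":0.2,"dy":0,"dz":-1.0,"wx":0,"wy":-0.5,"wz":0,"grip":-1},{"dx":1.0,"dy":0,"dz":-1.55,"wx":0,"wy":-1.0,"wz":0,"grip":-1},{"dx":1.9,"dy":0,"dz":-1.58,"wx":0,"wy":-1.5,"wz":0,"grip":-1},{"dx":2.6,"dy":0,"dz":-1.48,"wx":0,"wy":-1.5,"wz":0,"grip":-1}]'; python3 -m handwheel '[{"dx":0,"dy":0,"dz":0,"wx":0,"wy":0,"wz":0,"grip":-1},{"dx":0,"dy":0,"dz":0,"wx":0,"wy":0,"wz":0,"grip":-1}]'
python3 - <<'E'
from h import *
s=manip.sense(); im=manip.grab_frame("wrist"); cv2.imwrite("pics/w11.png",im[:,:,::-1])
s2=manip.sense()
print(s["eef_pos"],s["ee_rot"]); im=manip.grab_frame("top"); cv2.imwrite("pics/t11.png",im[:,:,::-1]);im=manip.grab_frame("side"); cv2.imwrite("pics/s11.png",im[:,:,::-1])
E
```

```text
clock: 12.95
eef_pos: [0.6179, -0.1399, 0.1331]
ee_rot: [3.137, -0.0, 1.595]
contact_force: [0.3, 1.0, -0.1]
width: 0.0856
clock: 13.2
eef_pos: [0.6169, -0.1442, 0.1314]
ee_rot: [3.14, 0.001, 1.593]
contact_force: [-0.7, 0.1, 0.0]
width: 0.0851
[ 0.61690444 -0.14422359  0.13136893] [3.13992084e+00 7.22158261e-04 1.59253410e+00]
```

View pics/w11.png

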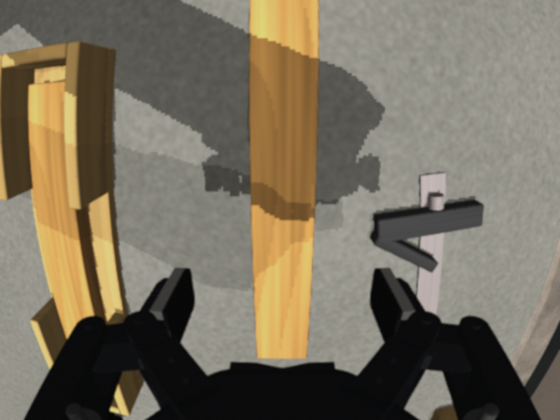

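View pics/t11.png

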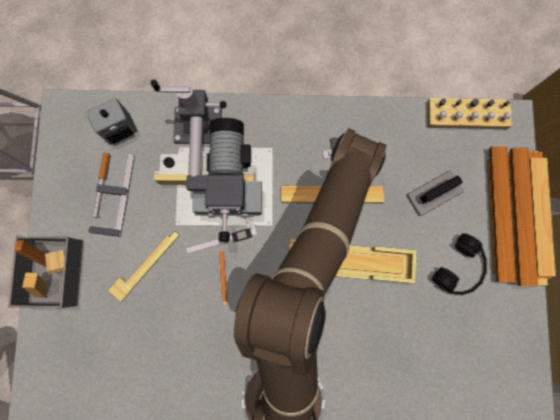

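View pics/s11.png

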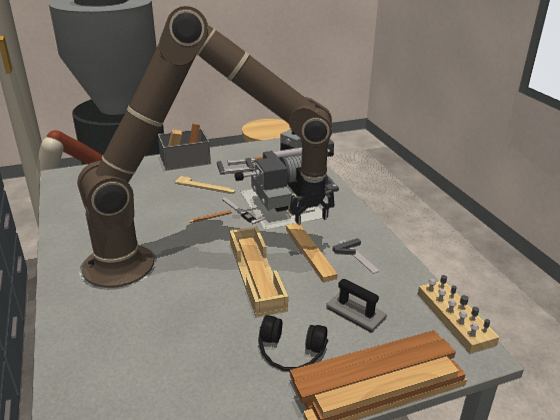

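Run:
```python
from h import *
im=cv2.imread("pics/w11.png"); c=cv2.resize(im[230:370,220:340],None,fx=5,fy=4,interpolation=cv2.INTER_CUBIC); cv2.imwrite("pics/w11c.png",c)
c=cv2.resize(cv2.imread("pics/t11.png")[170:220,270:400],None,fx=6,fy=6,interpolation=cv2.INTER_CUBIC); cv2.imwrite("pics/t11c.png",c)
c=cv2.resize(im[30:420,0:150],None,fx=2,fy=1.5,interpolation=cv2.INTER_CUBIC); cv2.imwrite("pics/w11d.png",c)
```

```text
(no output)
```

View pics/w11c.png

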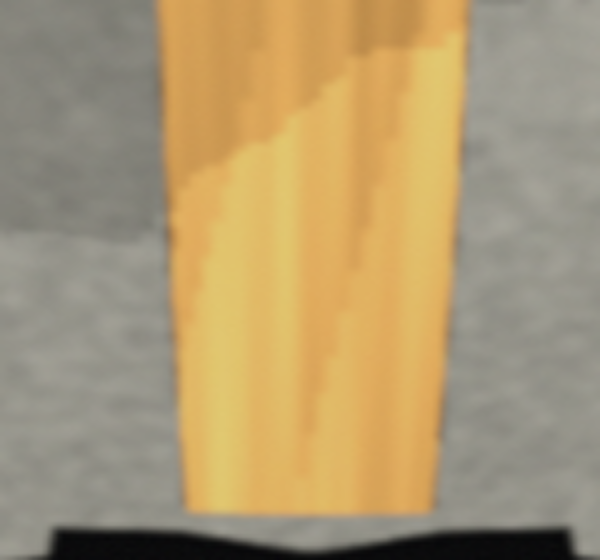

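View pics/t11c.png

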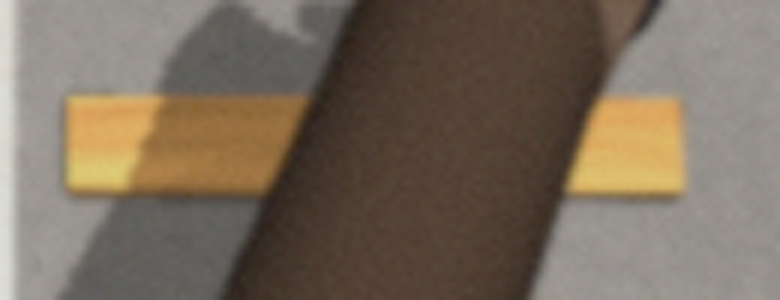

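Run:
```python
from h import *
s=manip.sense(); print(s["eef_pos"],s["ee_rot"])
print("end",wat(220+187/5,230+513/4,.022,s),wat(220+434/5,230+513/4,.022,s))
print("edge L",wat(220+160/5,230,.022,s),"R",wat(220+469/5,230,.022,s))
print("L0",wat(250,5,.022,s),"R0",wat(318.5,5,.022,s))
for u,v in [(67,95),(67,192),(684,97),(684,192)]: print(at("top",270+u/6,170+v/6,.022))
```

```text
[ 0.61638589 -0.14553438  0.13041481] [3.14111619e+00 8.32728476e-04 1.59006140e+00]
end [ 0.59557133 -0.30174804  0.022     ] [ 0.64493576 -0.30093496  0.022     ]
edge L [ 0.59388106 -0.16161798  0.022     ] R [ 0.64274786 -0.16076917  0.022     ]
L0 [0.59157896 0.01012896 0.022     ] R0 [0.6406397  0.01118892 0.022     ]
[0.63693432 0.01858752 0.022     ]
[0.58596945 0.01757713 0.022     ]
[ 0.64294769 -0.30170798  0.022     ]
[ 0.59288697 -0.30095247  0.022     ]
```

View pics/w11d.png

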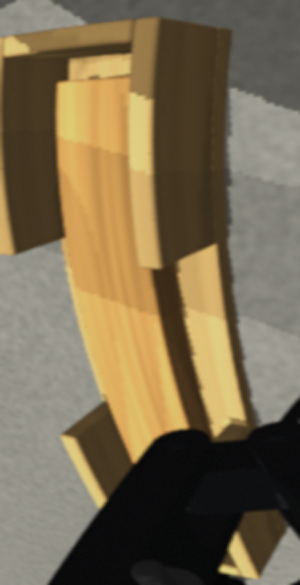

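```bash
python3 -m handwheel '[{"dx":0.06,"dy":0.01,"dz":0.3,"wx":0,"wy":0,"wz":0,"grip":-1},{"dx":0.06,"dy":0.01,"dz":0.8,"wx":0,"wy":0,"wz":0,"grip":-1},{"dx":0.06,"dy":0.01,"dz":1.3,"wx":0,"wy":0,"wz":0,"grip":-1},{"dx":0.06,"dy":0.01,"dz":1.7,"wx":0,"wy":0,"wz":0,"grip":-1},{"dx":0.06,"dy":0.01,"dz":1.87,"wx":0,"wy":0,"wz":0,"grip":-1}]'; python3 -m handwheel '[{"dx":0,"dy":0,"dz":0,"wx":0,"wy":0,"wz":0,"grip":-1},{"dx":0,"dy":0,"dz":0,"wx":0,"wy":0,"wz":0,"grip":-1}]'
python3 - <<'E'
from h import *
s=manip.sense(); im=manip.grab_frame("wrist"); cv2.imwrite("pics/w12.png",im[:,:,::-1])
print(togo([.617,-.1415,.018],np.radians(91.1)))
E
```

```text
clock: 13.98
eef_pos: [0.6155, -0.14, 0.0149]
ee_rot: [-3.138, -0.0, 1.592]
contact_force: [0.1, 0.3, 0.3]
width: 0.0855
clock: 14.22
eef_pos: [0.6176, -0.1402, 0.0184]
ee_rot: [3.14, 0.0, 1.592]
contact_force: [0.4, -0.4, 0.2]
width: 0.0854
(array([-0.022, -0.012,  0.011]), array([0.015, 0.003, 0.024]))
```

View pics/w12.png

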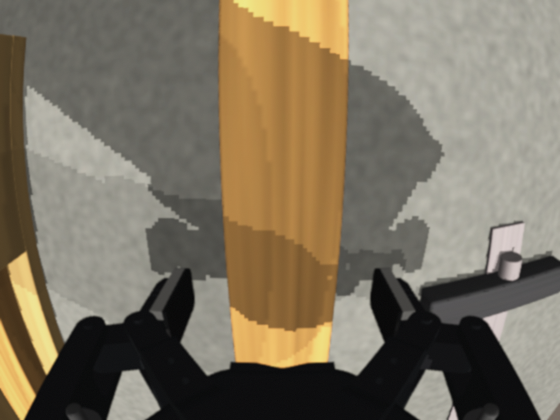

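```bash
python3 -m handwheel '[{"dx":-0.02,"dy":0,"dz":0,"wx":0,"wy":0,"wz":0,"grip":1},{"dx":-0.02,"dy":0,"dz":0,"wx":0,"wy":0,"wz":0,"grip":1},{"dx":-0.02,"dy":0,"dz":0,"wx":0,"wy":0,"wz":0,"grip":1},{"dx":-0.02,"dy":0,"dz":0,"wx":0,"wy":0,"wz":0,"grip":1},{"dx":-0.02,"dy":0,"dz":0,"wx":0,"wy":0,"wz":0,"grip":1}]';  python3 -m handwheel '[{"dx":0,"dy":0,"dz":0,"wx":0,"wy":0,"wz":0,"grip":1},{"dx":0,"dy":0,"dz":-0.2,"wx":0,"wy":0,"wz":0,"grip":1},{"dx":0,"dy":0,"dz":-0.7,"wx":0,"wy":0,"wz":0,"grip":1},{"dx":0,"dy":0,"dz":-1.3,"wx":0,"wy":0,"wz":0,"grip":1},{"dx":0,"dy":0,"dz":-1.7,"wx":0,"wy":0,"wz":0,"grip":1}]';python3 - <<'E'
from h import *
s=manip.sense(); im=manip.grab_frame("wrist"); cv2.imwrite("pics/w13.png",im[:,:,::-1]);im=manip.grab_frame("side"); cv2.imwrite("pics/s13.png",im[:,:,::-1])
print(togo([.409,-.194,.12],np.radians(86)))
E
```

```text
clock: 14.9
eef_pos: [0.6177, -0.1412, 0.0186]
ee_rot: [3.14, 0.0, 1.593]
contact_force: [-0.9, 0.4, 4.9]
width: 0.0489
clock: 15.52
eef_pos: [0.6173, -0.1412, 0.1217]
ee_rot: [3.14, 0.0, 1.593]
contact_force: [-0.1, -0.1, -1.8]
width: 0.0488
(array([-0.798, -3.512,  0.031]), array([0.046, 0.004, 0.875]))
```

View pics/s13.png

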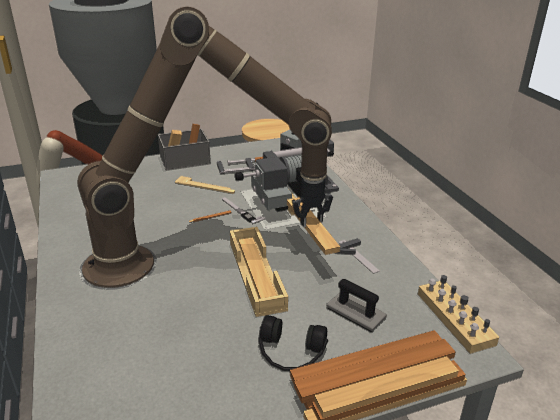

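View pics/w13.png

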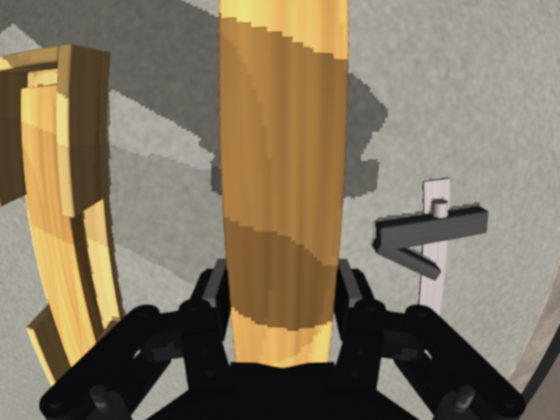

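```bash
python3 -m handwheel '[{"dx":-0.08,"dy":-0.3,"dz":0,"wx":0,"wy":0,"wz":0.1,"grip":1},{"dx":-0.25,"dy":-1.0,"dz":0,"wx":0,"wy":0,"wz":0.3,"grip":1},{"dx":-0.45,"dy":-1.8,"dz":0,"wx":0,"wy":0,"wz":0.5,"grip":1},{"dx":-0.65,"dy":-2.6,"dz":0,"wx":0,"wy":0,"wz":0.7,"grip":1},{"dx":-0.75,"dy":-3.2,"dz":0,"wx":0,"wy":0,"wz":0.85,"grip":1}]'; python3 -m handwheel '[{"dx":-0.04,"dy":-0.2,"dz":0,"wx":0,"wy":0,"wz":0,"grip":1},{"dx":-0.05,"dy":-0.3,"dz":0,"wx":0,"wy":0,"wz":0,"grip":1},{"dx":-0.05,"dy":-0.3,"dz":0,"wx":0,"wy":0,"wz":0,"grip":1},{"dx":-0.05,"dy":-0.3,"dz":0,"wx":0,"wy":0,"wz":0,"grip":1}]';python3 - <<'E'
from h import *
s=manip.sense(); im=manip.grab_frame("wrist"); cv2.imwrite("pics/w14.png",im[:,:,::-1]);im=manip.grab_frame("side"); cv2.imwrite("pics/s14.png",im[:,:,::-1])
c=cv2.resize(im[200:330,200:320,::-1],None,fx=5,fy=5,interpolation=cv2.INTER_CUBIC)[:600]; cv2.imwrite("pics/s14c.png",c)
im=manip.grab_frame("top"); cv2.imwrite("pics/t14.png",im[:,:,::-1]);
c=cv2.resize(im[225:295,275:425,::-1],None,fx=5,fy=5,interpolation=cv2.INTER_CUBIC); cv2.imwrite("pics/t14c.png",c)
print(s["eef_pos"],s["ee_rot"],togo([.409,-.194,.12],np.radians(86)))
E
```

```text
clock: 16.25
eef_pos: [0.4232, -0.1906, 0.1189]
ee_rot: [-3.14, -0.0, 1.502]
contact_force: [0.2, -0.8, -2.2]
width: 0.0485
clock: 16.75
eef_pos: [0.409, -0.1918, 0.1196]
ee_rot: [3.141, 0.0, 1.505]
contact_force: [-0.1, 0.1, -1.9]
width: 0.0487
[ 0.40895811 -0.19182321  0.11962933] [3.14123183e+00 3.21983800e-04 1.50487252e+00] (array([-0.034,  0.011, -0.007]), array([-0.   ,  0.002,  0.033]))
```

View pics/w14.png

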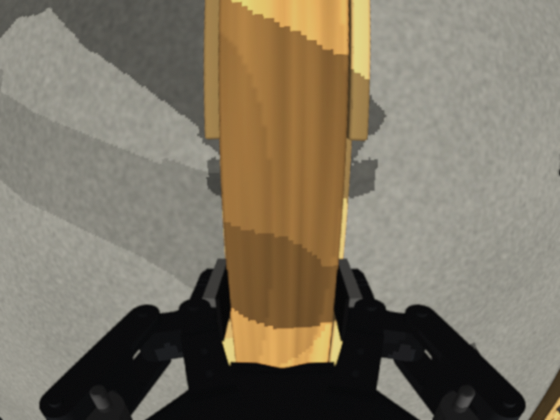

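View pics/s14c.png

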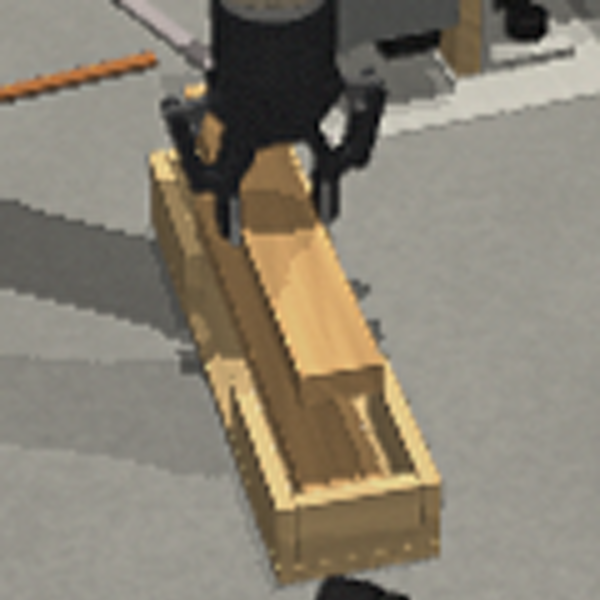

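View pics/t14c.png

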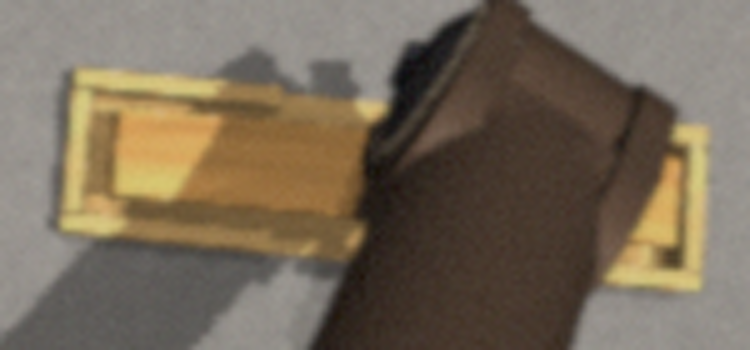

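Run:
```python
from h import *
s=manip.sense(); print(s["eef_pos"])
im=cv2.imread("pics/w14.png"); c=cv2.resize(im[0:150,190:385],None,fx=4,fy=4,interpolation=cv2.INTER_CUBIC); cv2.imwrite("pics/w14c.png",c)
Rt=R.from_euler("xyz",s["ee_rot"])
for u,v,z in [(206,138,.058),(369,138,.058),(206,30,.058),(371,30,.058),(221,100,.124),(350,100,.124),(221,200,.124),(348,200,.124)]:
    p=wat(u,v,z,s); print(u,v,p, "tool mm",(Rt.inv().apply(p-s["eef_pos"])*1000).round(1))
```

```text
[ 0.40850216 -0.19191961  0.11959745]
206 138 [ 0.36843471 -0.12655362  0.058     ] tool mm [ 62.6 -44.3  61.6]
369 138 [ 0.46537141 -0.13287241  0.058     ] tool mm [62.7 52.8 61.6]
206 30 [ 0.37388263 -0.06168824  0.058     ] tool mm [127.7 -43.2  61.6]
371 30 [ 0.4698075  -0.06741063  0.058     ] tool mm [128.3  52.9  61.6]
221 100 [ 0.39178465 -0.10650292  0.124     ] tool mm [ 84.1 -22.3  -4.4]
350 100 [ 0.44065494 -0.10968653  0.124     ] tool mm [84.2 26.6 -4.4]
221 200 [ 0.3875577  -0.14609174  0.124     ] tool mm [ 44.3 -23.9  -4.4]
348 200 [ 0.43886248 -0.14956999  0.124     ] tool mm [44.3 27.5 -4.4]
```

View pics/w14c.png

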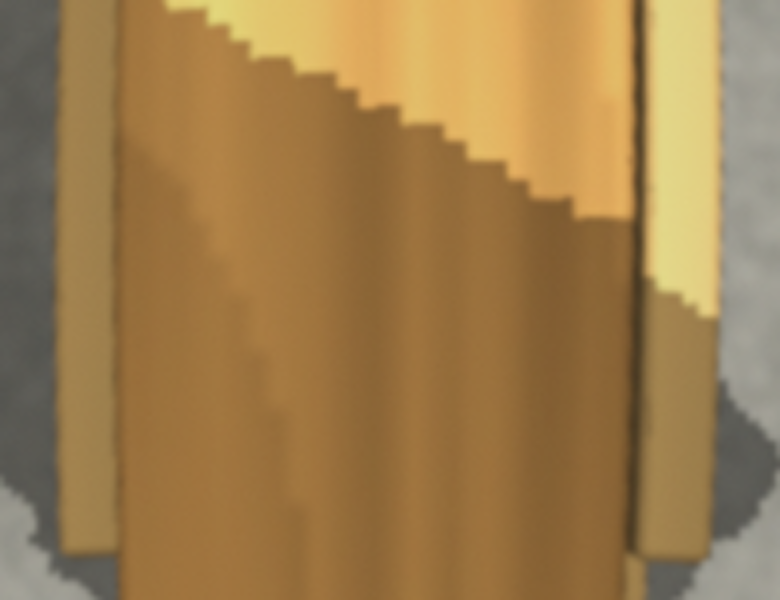

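```bash
python3 -m handwheel '[{"dx":-0.04,"dy":0.035,"dz":0,"wx":0,"wy":0,"wz":0.06,"grip":1},{"dx":-0.04,"dy":0.035,"dz":0.25,"wx":0,"wy":0,"wz":0.06,"grip":1},{"dx":-0.04,"dy":0.035,"dz":0.5,"wx":0,"wy":0,"wz":0.06,"grip":1},{"dx":-0.04,"dy":0.035,"dz":0.75,"wx":0,"wy":0,"wz":0.06,"grip":1},{"dx":-0.04,"dy":0.035,"dz":0.9,"wx":0,"wy":0,"wz":0.06,"grip":1}]'; python3 -m handwheel '[{"dx":0,"dy":0,"dz":0,"wx":0,"wy":0,"wz":0,"grip":1},{"dx":0,"dy":0,"dz":0.03,"wx":0,"wy":0,"wz":0,"grip":1}]';python3 - <<'E'
from h import *
s=manip.sense(); im=manip.grab_frame("wrist"); cv2.imwrite("pics/w15.png",im[:,:,::-1]);im=manip.grab_frame("side"); 
c=cv2.resize(im[200:330,200:320,::-1],None,fx=5,fy=5,interpolation=cv2.INTER_CUBIC)[:600]; cv2.imwrite("pics/s15c.png",c)
E
```

```text
clock: 17.52
eef_pos: [0.4092, -0.1945, 0.0643]
ee_rot: [-3.14, -0.0, 1.497]
contact_force: [-0.1, -0.2, -2.8]
width: 0.0484
clock: 17.77
eef_pos: [0.4102, -0.1948, 0.0641]
ee_rot: [3.141, 0.0, 1.497]
contact_force: [0.2, 1.5, -2.3]
width: 0.0485
```

View pics/w15.png

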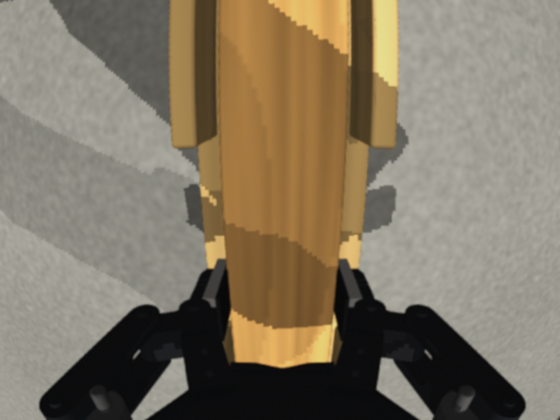

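View pics/s15c.png

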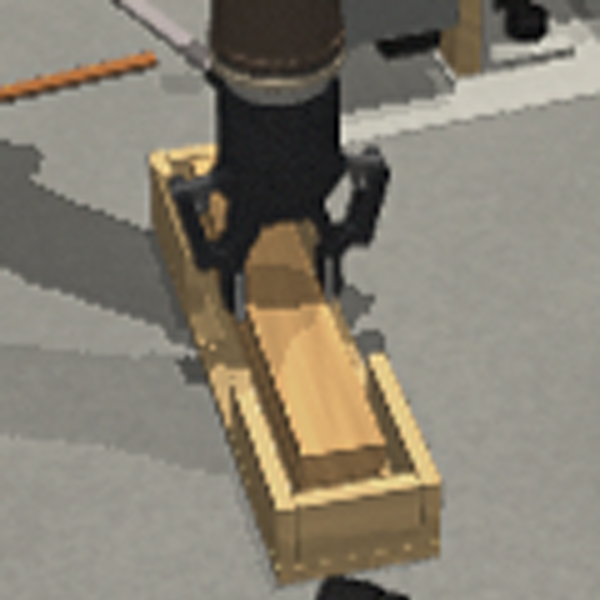

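The board is centred between the tray walls. I'll lower the last 11 mm gently, watching the force.

```bash
python3 -m handwheel '[{"dx":0,"dy":0,"dz":0.06,"wx":0,"wy":0,"wz":0,"grip":1},{"dx":0,"dy":0,"dz":0.11,"wx":0,"wy":0,"wz":0,"grip":1},{"dx":0,"dy":0,"dz":0.15,"wx":0,"wy":0,"wz":0,"grip":1},{"dx":0,"dy":0,"dz":0.17,"wx":0,"wy":0,"wz":0,"grip":1},{"dx":0,"dy":0,"dz":0.17,"wx":0,"wy":0,"wz":0,"grip":1}]'; python3 -m handwheel '[{"dx":0,"dy":0,"dz":0.01,"wx":0,"wy":0,"wz":0,"grip":1},{"dx":0,"dy":0,"dz":0.02,"wx":0,"wy":0,"wz":0,"grip":1},{"dx":0,"dy":0,"dz":0.02,"wx":0,"wy":0,"wz":0,"grip":1}]'
```

```text
clock: 18.5
eef_pos: [0.4098, -0.1946, 0.0536]
ee_rot: [-3.141, -0.0, 1.497]
contact_force: [0.2, 0.6, -2.5]
width: 0.0489
clock: 18.88
eef_pos: [0.41, -0.1946, 0.0526]
ee_rot: [3.141, -0.0, 1.497]
contact_force: [-0.4, 0.1, -1.5]
width: 0.0483
```

```bash
python3 -m handwheel '[{"dx":0,"dy":0,"dz":0.01,"wx":0,"wy":0,"wz":0,"grip":1},{"dx":0,"dy":0,"dz":0.015,"wx":0,"wy":0,"wz":0,"grip":1},{"dx":0,"dy":0,"dz":0.015,"wx":0,"wy":0,"wz":0,"grip":1}]'
```

```text
clock: 19.25
eef_pos: [0.41, -0.1946, 0.0525]
ee_rot: [3.141, -0.001, 1.497]
contact_force: [-4.5, 1.8, 15.4]
width: 0.0486
```

Contact: the force rose to +15 N at TCP z 0.0525, which is the height expected for the board resting. I'll release it.

```bash
python3 -m handwheel '[{"dx":0,"dy":0,"dz":0,"wx":0,"wy":0,"wz":0,"grip":-1},{"dx":0,"dy":0,"dz":0,"wx":0,"wy":0,"wz":0,"grip":-1},{"dx":0,"dy":0,"dz":0,"wx":0,"wy":0,"wz":0,"grip":-1},{"dx":0,"dy":0,"dz":0,"wx":0,"wy":0,"wz":0,"grip":-1},{"dx":0,"dy":0,"dz":0,"wx":0,"wy":0,"wz":0,"grip":-1}]'
python3 - <<'E'
from h import *
s=manip.sense(); im=manip.grab_frame("wrist"); cv2.imwrite("pics/w16.png",im[:,:,::-1]); print(s["contact_force"])
E
```

```text
clock: 19.88
eef_pos: [0.4099, -0.1946, 0.0515]
ee_rot: [-3.141, -0.0, 1.497]
contact_force: [-0.5, -0.2, -0.4]
width: 0.0855
[-0.51820493 -0.2382306  -0.39224646]
```

View pics/w16.png

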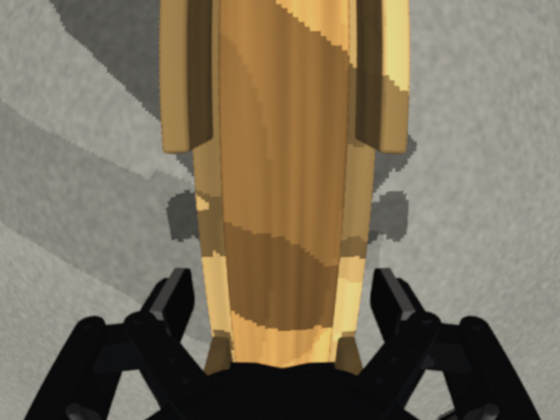

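The jaws are fully open and clear of the board. I'll rise straight up and move aside so the cameras can see.

```bash
python3 -m handwheel '[{"dx":0,"dy":0,"dz":-0.3,"wx":0,"wy":0,"wz":0,"grip":-1},{"dx":0,"dy":0,"dz":-0.9,"wx":0,"wy":0,"wz":0,"grip":-1},{"dx":0,"dy":0,"dz":-1.7,"wx":0,"wy":0,"wz":0,"grip":-1},{"dx":0,"dy":0,"dz":-2.5,"wx":0,"wy":0,"wz":0,"grip":-1},{"dx":0,"dy":0,"dz":-3.3,"wx":0,"wy":0,"wz":0,"grip":-1}]'; python3 -m handwheel '[{"dx":-0.3,"dy":0,"dz":-0.2,"wx":0,"wy":0,"wz":0,"grip":-1},{"dx":-1.0,"dy":0,"dz":-0.2,"wx":0,"wy":0,"wz":0,"grip":-1},{"dx":-1.8,"dy":0,"dz":-0.2,"wx":0,"wy":0,"wz":0,"grip":-1},{"dx":-2.4,"dy":0,"dz":-0.2,"wx":0,"wy":0,"wz":0,"grip":-1},{"dx":-2.6,"dy":0,"dz":-0.2,"wx":0,"wy":0,"wz":0,"grip":-1}]'
python3 - <<'E'
from h import *
for n in ("side","top","wrist"):
    im=manip.grab_frame(n); cv2.imwrite(f"pics/{n}17.png",im[:,:,::-1])
E
```

```text
clock: 20.55
eef_pos: [0.4096, -0.1946, 0.2512]
ee_rot: [3.141, -0.0, 1.497]
contact_force: [-0.3, 0.0, 0.5]
width: 0.0857
clock: 21.18
eef_pos: [0.3975, -0.3522, 0.2615]
ee_rot: [-3.141, 0.001, 1.494]
contact_force: [0.5, 1.2, 0.1]
width: 0.0858
```

View pics/side17.png

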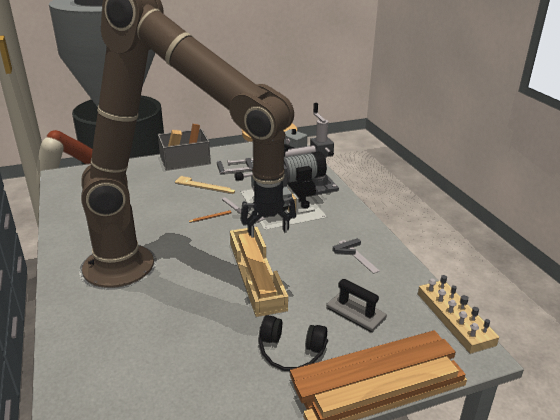

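View pics/top17.png

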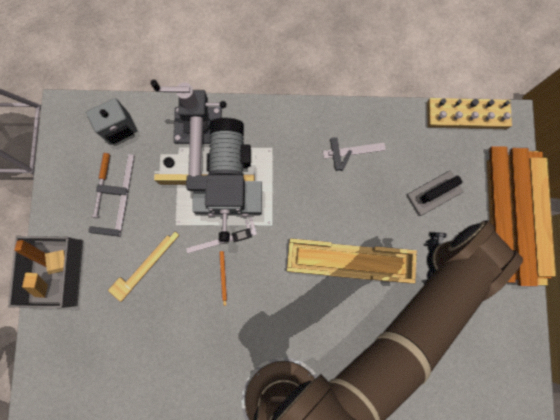

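View pics/wrist17.png

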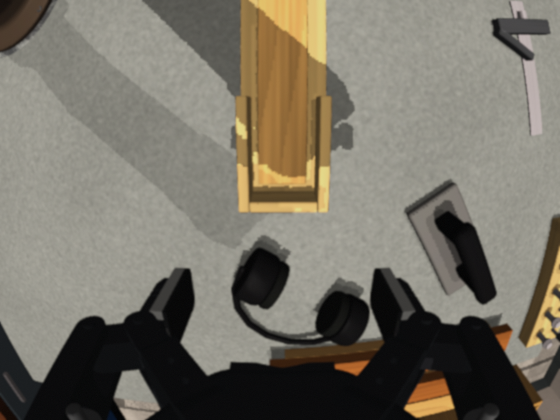

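Run:
```python
from h import *
a=cv2.imread("pics/top0.png");b=cv2.imread("pics/top17.png")
c=np.vstack([cv2.resize(b[225:295,275:425],None,fx=4,fy=4,interpolation=cv2.INTER_CUBIC),cv2.resize(b[210:280,150:300],None,fx=4,fy=4,interpolation=cv2.INTER_CUBIC)])
cv2.imwrite("pics/t17c.png",c)
d=cv2.absdiff(a,b).max(2); cv2.imwrite("pics/d17.png",np.where(d>50,255,0).astype(np.uint8))
```

```text
(no output)
```

View pics/t17c.png

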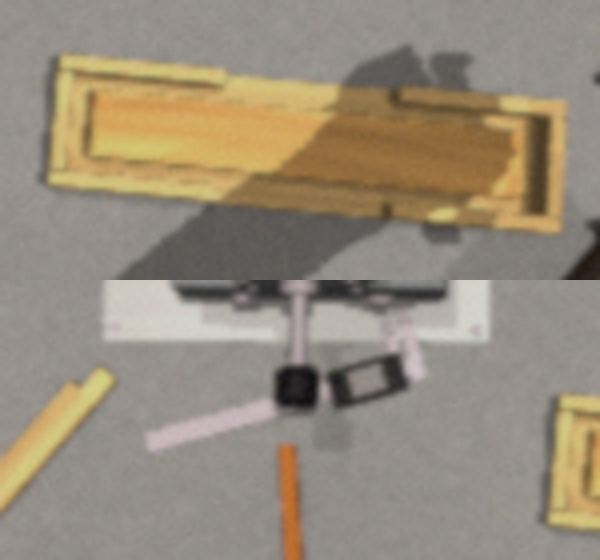

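View pics/d17.png

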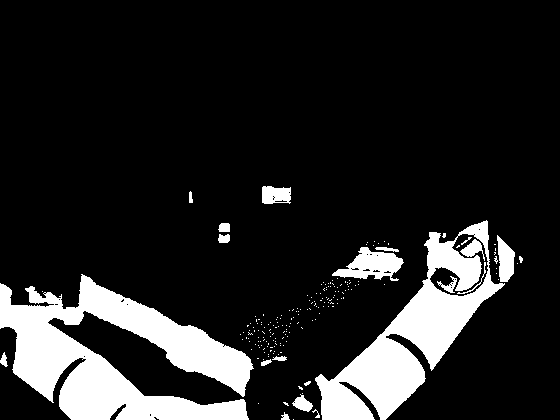

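Run:
```python
from h import *
print(at("top",224.25,236.5,.17)); s=manip.sense(); print(s["clock"],s["contact_force"],np.abs(s["joint_velocities"]).max())
print(manip.job_done())
```

```text
[0.46149653 0.17265571 0.17      ]
21.325 [ 0.01134104  0.84025848 -0.29924888] 0.02228060222398619
the job is handed in; nothing more can be done
None
```

I carried out the whole job in the order asked and handed it in at 21.3 s.

- **Shift rod:** I pulled it out 22 mm, let go, and it held. The last top view puts the knob at x 0.4615, against 0.482 at the start (same view). That is about 21 mm by camera and matches the middle click.
- **Drawing the board out:** I drew it flat along the table by its end, about 285 mm, with at most about 12 N of pull. In the top view it was fully clear of the feeder and its base plate. I let go of it there.
- **Placing it in the tray:** I took it again by its middle and lowered it until it rested on the fixed board. Tool height was 0.0525 m, as expected, and the force reached 15 N as it touched. Only then did I open the gripper. The last pictures show it flat and between the tray walls.
- **Tools:** Comparing the first and last top views, no tool in view has moved. The ear defenders were hidden by the arm in that view. The side and wrist pictures show them, and I never went near them except to park the arm above.

Two measurements disagreed: the wrist and top cameras differed by 3–5 mm on the board's x position. I went by the wrist view, and the grasps and the fit came out centred.

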